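Feel the slots of the sign holders on the indexing turntable and take out the blocked ones

TASK

Some nests of the turntable hold wooden sign holders, whose slots may be blocked inside by glue: beginning with nest 1, which stands at the front, and turning the table on by its post from detent to detent, slide the orange-handled feeler blade gently down into the slot of each holder while that holder is at the front, and feel whether it goes in nearly to the bottom or jams against a blockage part of the way down (when it jams, press lightly for a moment). Set every holder that jams upright on the black tray, leave the good ones in their nests, turn the table back so that nest 1 is at the front again, and put the blade back upright in its rack, all the way down. Do not disturb the eraser, the tape roll or the thread spool.

Things in the scene. Friction and masses are not known exactly. Their poses are not given: they have to be found in the camera images.
- turntable: fixed black base of the turntable; origin on the turning axis at desk height, its -x points to the front place (tongue with an orange mark, toward the robot). The plywood rotor on it is 250 mm across, its top 24 mm above the desk; a detent housing 22 mm high stands behind it, 136 to 166 mm from the axis.
- rotor (a joint): turntable rotor angle, rad, counterclockwise from above; 0 at the start, stops just below 0 and just above 3.14. Sprung detents at 0, 1.047, 2.094, 3.142 (every 60 degrees) bring nests 1, 2, 3, 4 to the front. It stays where left; passing a detent's crest (3 degrees either side) takes 3 to 4 N at the post, turning elsewhere under 1 N; inside the crests it centres itself.
- post_top (a point): top (orange ball) of the upright turning post on the rotor, a rod 16 mm in diameter, 105 mm from the axis, from the rotor top (24 mm above the desk) up to 78 mm above the desk. Starts on the turntable's right (-y of its base); push or drag it round the axis to turn the rotor.
- front_place (a point): where the middle of a holder's underside is when its nest is at the front detent: 85 mm from the axis, on the rotor top. A holder there has its axes parallel to those of the turntable base.
- blade: feeler blade: steel, 4 mm thick (x), 18 mm wide (y), 44 mm long, under an orange handle 16 (x) x 28 (y) x 52 mm high (middle 70 mm above the tip; grip it across its 16 mm). Origin at the middle of the blade's tip, z up along the handle. Same either way round. 70 to 140 g.
- rack_mouth (a point): centre of the slot mouth on top of the dark wooden blade rack, a fixed block 64 x 64 x 54 mm high, with the rack's axes. The slot, 9 mm (x) by 26 mm (y), 49 mm deep, bevelled, holds the blade upright, handle shoulder on the rack's top, tip 10 mm above the desk. The blade starts there, axes along the rack's.
- tray: black flat metal tray 110 (x) x 230 (y) mm, loose, floor 4 mm thick, with a rim 3 mm thick and 9 mm high along its two long sides; origin at the middle of its underside; about 300 g. Room for four holders in a row along its y.
- nest_1 (a point): middle of nest 1 on the rotor top (24 mm above the desk), 85 mm from the axis: a pocket 44 (radial) x 50 mm inside grey rims 6 mm high and 3 mm thick. Turns with the rotor. Seen from above at the start the nests 1, 2, 3, 4 follow each other clockwise from the front place, 60 degrees apart.
- nest_2 (a point): middle of nest 2 on the rotor top (24 mm above the desk), 85 mm from the axis: a pocket 44 (radial) x 50 mm inside grey rims 6 mm high and 3 mm thick. Turns with the rotor. Seen from above at the start the nests 1, 2, 3, 4 follow each other clockwise from the front place, 60 degrees apart.
- nest_3 (a point): middle of nest 3 on the rotor top (24 mm above the desk), 85 mm from the axis: a pocket 44 (radial) x 50 mm inside grey rims 6 mm high and 3 mm thick. Turns with the rotor. Seen from above at the start the nests 1, 2, 3, 4 follow each other clockwise from the front place, 60 degrees apart.
- nest_4 (a point): middle of nest 4 on the rotor top (24 mm above the desk), 85 mm from the axis: a pocket 44 (radial) x 50 mm inside grey rims 6 mm high and 3 mm thick. Turns with the rotor. Seen from above at the start the nests 1, 2, 3, 4 follow each other clockwise from the front place, 60 degrees apart.
- holder_1a: light wooden sign holder, 40 (x) x 46 (y) x 44 mm high, 60 g, starts in nest 1 (of 1a and 1b exactly one is present). Origin mid underside; -x outward. Slot in its top 8 mm (x) by 28 mm (y), 3 mm bevel: good, 34 mm deep; bad, blocked for the blade 14 mm below the top. Outwardly alike; the name does not tell which.
- holder_1b: light wooden sign holder, 40 (x) x 46 (y) x 44 mm high, 60 g, starts in nest 1 (of 1a and 1b exactly one is present). Origin mid underside; -x outward. Slot in its top 8 mm (x) by 28 mm (y), 3 mm bevel: good, 34 mm deep; bad, blocked for the blade 14 mm below the top. Outwardly alike; the name does not tell which.
- holder_2a: light wooden sign holder, 40 (x) x 46 (y) x 44 mm high, 60 g, starts in nest 2 (of 2a and 2b one or neither is present). Origin mid underside; -x outward. Slot in its top 8 mm (x) by 28 mm (y), 3 mm bevel: good, 34 mm deep; bad, blocked for the blade 14 mm below the top. Outwardly alike; the name does not tell which.
- holder_2b: light wooden sign holder, 40 (x) x 46 (y) x 44 mm high, 60 g, starts in nest 2 (of 2a and 2b one or neither is present). Origin mid underside; -x outward. Slot in its top 8 mm (x) by 28 mm (y), 3 mm bevel: good, 34 mm deep; bad, blocked for the blade 14 mm below the top. Outwardly alike; the name does not tell which.
- holder_3a: light wooden sign holder, 40 (x) x 46 (y) x 44 mm high, 60 g, starts in nest 3 (of 3a and 3b exactly one is present). Origin mid underside; -x outward. Slot in its top 8 mm (x) by 28 mm (y), 3 mm bevel: good, 34 mm deep; bad, blocked for the blade 14 mm below the top. Outwardly alike; the name does not tell which.
- holder_3b: light wooden sign holder, 40 (x) x 46 (y) x 44 mm high, 60 g, starts in nest 3 (of 3a and 3b exactly one is present). Origin mid underside; -x outward. Slot in its top 8 mm (x) by 28 mm (y), 3 mm bevel: good, 34 mm deep; bad, blocked for the blade 14 mm below the top. Outwardly alike; the name does not tell which.
- holder_4a: light wooden sign holder, 40 (x) x 46 (y) x 44 mm high, 60 g, starts in nest 4 (of 4a and 4b one or neither is present). Origin mid underside; -x outward. Slot in its top 8 mm (x) by 28 mm (y), 3 mm bevel: good, 34 mm deep; bad, blocked for the blade 14 mm below the top. Outwardly alike; the name does not tell which.
- holder_4b: light wooden sign holder, 40 (x) x 46 (y) x 44 mm high, 60 g, starts in nest 4 (of 4a and 4b one or neither is present). Origin mid underside; -x outward. Slot in its top 8 mm (x) by 28 mm (y), 3 mm bevel: good, 34 mm deep; bad, blocked for the blade 14 mm below the top. Outwardly alike; the name does not tell which.
- eraser: eraser 18 x 42 x 12 mm, a bystander in front of the turntable
- washi_roll: roll of brown paper tape, 43 mm across, 15 mm high, a bystander in front of the turntable
- spool: spool of rust-coloured thread, 28 mm across, 36 mm high, a bystander behind the turntable
There are look-alikes about, which are no part of the job. What is shaped like the holder_1a but blue is not meant.

How it is judged:
By the outcome, as a careful person would: the job done as asked, in the order asked, and still so for the second after the job is handed in, with the robot touching nothing.
Of holder_1a, holder_1b only 1 to 1 are there at a start; the rules pass over those that are not, and their reading is None.
Of holder_2a, holder_2b, wood_star only 1 to 1 are there at a start; the rules pass over those that are not, and their reading is None.
Of holder_3a, holder_3b only 1 to 1 are there at a start; the rules pass over those that are not, and their reading is None.
Of holder_4a, holder_4b, tealight only 1 to 1 are there at a start; the rules pass over those that are not, and their reading is None.
At some moment in a run one of tray may be knocked a few centimetres aside while the robot is not near it.
It also fails if it takes over 210 s, if anything falls off the work surface, if the arm or the gripper's body presses on something with over 40 N, if the wrist force passes 120 N, or if a joint passes its speed limit or range.

ROBOT

A 6-joint arm with a two-finger parallel gripper is mounted at the origin on a cart in front of the work surface, level with it; the furniture and walls round the work are solid. World frame = base frame: x ahead of the robot, y to its left, z up, the work surface at z = 0. Lengths are in m, angles in rad, forces in N, time in s.
With the tool pointing down it reaches from about 0.375 to 0.9 m from the base axis. Payload 3.1 kg.
Tool frame: the origin (TCP) lies on the centre line of the jaws, within the pads' length; the fingertips stand robot.tip_reach ahead of it and the grasp point (between the pads) lies 8 mm behind it (robot.tip_reach is the distance from the TCP to the fingertips, in m); z points along the fingers, y is the line along which they close (so a half turn about z gives the same grasp; the last joint's range is limited). The gripper opens to 87 mm and grips with 3 to 60 N. Pads are 19 mm wide; open, the fingers measure 117 mm over their backs; the gripper's body (75 mm by 190 mm) begins 51 mm behind the grasp point.
Start: joints at [-1.454, 0.527, 1.433, -0, 1.181, -0.178], TCP at [0.182, -0.598, 0.234] pointing down, gripper open.
Joint ranges: [-3.08, 3.08], [-0.75, 2.2], [0.22, 2.44], [-1.43, 4.57], [0, 2.65], [-2.85, 2.85]. Speed limits (rad/s): [2.79, 2.79, 3.14, 3.14, 3.14, 3.14].

INTERFACE

Orientations are given as a unit quaternion [x, y, z, w].
In Python, from rig import robot gives the robot as it stands.
- The arm moves only by the tool jog_arm, never from a script. Its argument "motion" is one flat list of numbers, 7 for each row, row after row: the shift along the tool's x, y, z scaled (see below), then the turn, a rotation vector about the tool's x, y, z scaled (see below), then the gripper's target within -1 to 1 (shut at 1, half-way at 0, fully open at -1). In form: [x, y, z, rx, ry, rz, hand, x, y, z, rx, ry, rz, hand, ...]. A call has 1 to 12 rows; each row shifts and turns the commanded pose from where the row before left it, along the tool's axes as they then stand; what a row does not reach is not made up. The controller multiplies each number of a shift by 4 cm and each number of a turn by 4 degrees. A row lasts 1/8 s, in which the tool goes at most 62.5 mm and 10.7 degrees, less where a joint would pass 70% of its speed; a pose out of reach is approached as far as the arm can. A call with a number of a shift or a turn outside -1 to 1 is refused whole. A call with a gripper value outside its range is refused whole. The fingers move at their own pace and stop on an object; "grip_force" is the grip in N (left out, the last holds). Time passes only in rows, so rows that do not move let the fingers close. It gives the time, the measured TCP pose, the force, the opening and the grip force at its end, in the units of the state.
- robot.get_obs(): the state, without advancing time (a new reading comes with each control period).
- robot.camera(name): name is "side" or "top" or "wrist"; returns the picture (384x512x3 uint8, blue, green, red); there is no depth.
- robot.calibration(name): a dict with "fx", "fy", "cx", "cy" (pixels), "R" (3x3) and "t" (3): a world point X has camera coordinates R X + t; the wrist camera has in their place "T_tool_cam" (4x4, takes a point from camera to tool coordinates, whose origin is the TCP and whose axes are the flange's). Camera axes: x right, y down, z forward; pixel columns grow to the right and rows downward; lengths in m; the calibration is good to about 2 mm. A picture is of the moment at which its call begins: read the wrist's pose just before it. calibration takes no time and is no camera call.
- robot.hand_in(): hands the job in; it is judged then, once.
The state is a dict: "time": time; "q": joint angles; "joint_velocities": joint speeds; "joint_torque": joint torques, N m; "position": TCP position; "tool_rot": TCP orientation; "ft_force": force on the tool from outside, world axes, zero at the start; "moment": the same for the moment, N m; "grip_width": finger opening in m; "grip_force": force on a finger pad.
Only numpy, scipy, OpenCV 4.12 (cv2) and the standard library are available. Lean on these libraries where they do the work, as an engineer would, in place of code of your own. Each camera call takes 0.05 s, during which the arm holds its last target. There are 200 camera calls.

## Working session

There is one attempt and no reset: what is moved stays moved. The work goes in short steps, Python scripts to look and compute and a tool call to move; the robot and the scene stay as the last step left them, time stands still between calls to the robot, and variables do not carry over. Pictures are saved under pics/ and viewed, at most 14 in all, crops included, and the job is handed in when it is done.

Besides the shell and the picture viewer there is one more tool, called after ">>>" in YAML: its name, and indented under it one key for each argument. jog_arm: Moves the arm, as the interface text tells. Shifts and turns lie within -1 to 1; 1 stands for 4 cm of shift or 4 degrees of turn. Its arguments: {"type":"object","properties":{"motion":{"type":"array","items":{"type":"number"}},"grip_force":{"type":"number"}},"required":["motion"]}

```bash
ls; mkdir -p pics; python3 - <<'E'
from rig import robot
import cv2,numpy as np
o=robot.get_obs();print({k:np.round(v,3) if not np.isscalar(v) else v for k,v in o.items()}, robot.tip_reach)
a=robot.camera("top");b=robot.camera("side")
cv2.imwrite("pics/top0.png",a);cv2.imwrite("pics/side0.png",b)
for n in("top","side","wrist"):print(n,robot.calibration(n))
E
```

```text
pics
{'time': 0.0, 'q': array([-1.453,  0.528,  1.434, -0.   ,  1.181, -0.179]), 'joint_velocities': array([ 0.001,  0.001, -0.   , -0.002,  0.   ,  0.   ]), 'joint_torque': array([ -0.   , -44.004, -17.659,   0.063,   0.058,  -0.   ]), 'position': array([ 0.182, -0.597,  0.233]), 'tool_rot': array([ 0.989,  0.147,  0.   , -0.001]), 'ft_force': array([0.714, 0.568, 0.331]), 'moment': array([ 0.036, -0.001, -0.037]), 'grip_force': 0.0, 'grip_width': 0.08700062490531489} 0.011
top {'fx': 353.35572711779145, 'fy': 353.35572711779145, 'cx': 258.6581921227953, 'cy': 192.8218448734917, 'R': array([[ 0.02818492, -0.99897216,  0.03549976],
       [-0.99037172, -0.03272227, -0.13451064],
       [ 0.13553402, -0.03136679, -0.99027605]]), 't': array([-0.03433359,  0.57244819,  1.09498312])}
side {'fx': 457.3077523273692, 'fy': 457.3077523273692, 'cx': 254.8776150064894, 'cy': 191.75061650167808, 'R': array([[ 0.9886779 , -0.14845053, -0.02187362],
       [-0.10550861, -0.5841022 , -0.80479348],
       [ 0.10669559,  0.79798938, -0.59315175]]), 't': array([-0.57211394,  0.14230057,  1.11607051])}
wrist {'fx': 339.449777153027, 'fy': 339.449777153027, 'cx': 254.3970817347289, 'cy': 195.41625158338843, 'T_tool_cam': array([[ 1.22704868e-03, -9.55016503e-01, -2.96550119e-01,
         8.17970319e-02],
       [ 9.99999247e-01,  1.17490090e-03,  3.54064982e-04,
         2.40668607e-04],
       [ 1.02790988e-05, -2.96550330e-01,  9.55017226e-01,
        -1.51622691e-01],
       [ 0.00000000e+00,  0.00000000e+00,  0.00000000e+00,
         1.00000000e+00]])}
```

```bash
python3 - <<'E'
import cv2,numpy as np
a=cv2.imread("pics/top0.png");b=cv2.imread("pics/side0.png")
cv2.imwrite("pics/top0b.png",cv2.resize(a,(800,600),interpolation=cv2.INTER_CUBIC))
cv2.imwrite("pics/side0b.png",cv2.resize(b,(800,600),interpolation=cv2.INTER_CUBIC))
E
```

```text
(no output)
```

View pics/top0b.png

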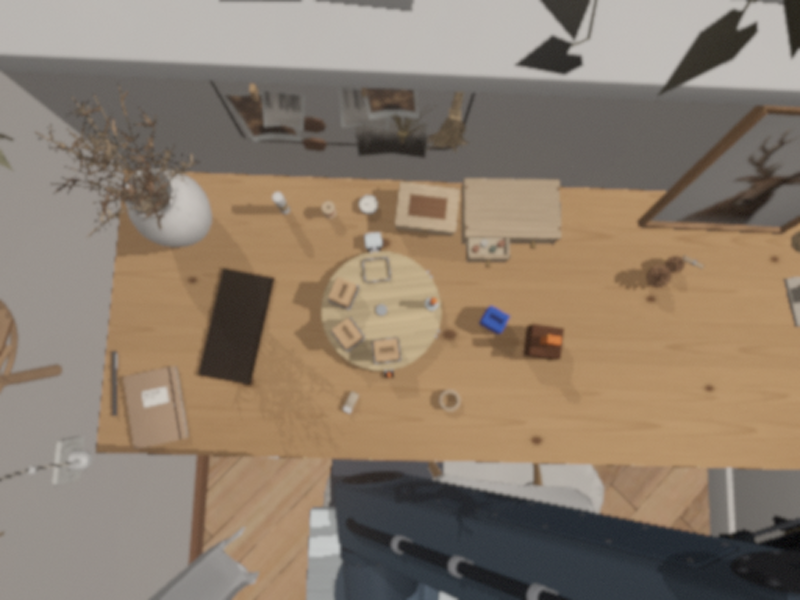

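View pics/side0b.png

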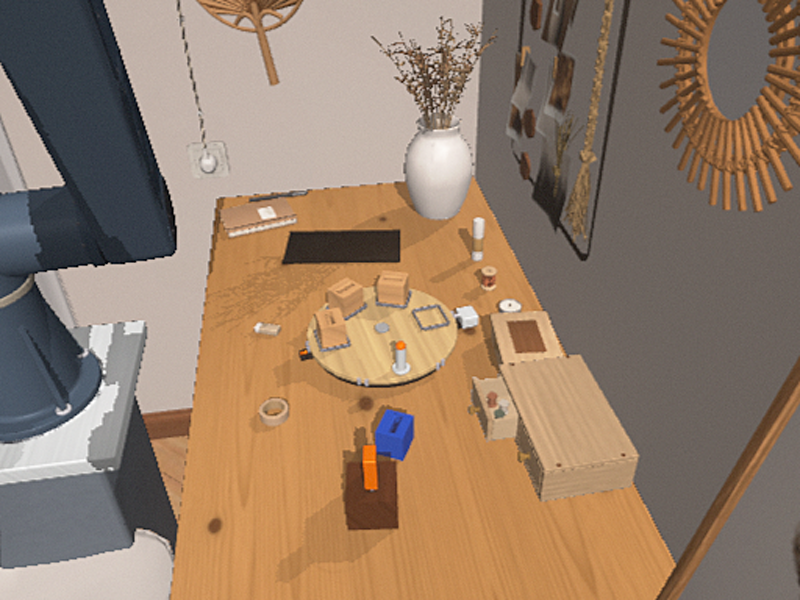

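The pictures show nest 1 (386,349), nest 2 (346,332) and nest 3 (344,291) holding wooden holders, and nest 4 (376,269) empty. The post is at (432,301), the orange blade handle in its rack at (553,340) and the tray at about (236,326). The only look-alike is the blue holder at (494,320), which I won't use.

```bash
cat > h.py <<'E'
from rig import robot
import cv2,numpy as np
from scipy.spatial.transform import Rotation as Ro
def cam(name,o=None):
    c=robot.calibration(name);K=np.array([[c['fx'],0,c['cx']],[0,c['fy'],c['cy']],[0,0,1]])
    if name=='wrist':
        o=o or robot.get_obs();T=np.eye(4);T[:3,:3]=Ro.from_quat(o['tool_rot']).as_matrix();T[:3,3]=o['position']
        W=T@c['T_tool_cam'];R=W[:3,:3].T;t=-R@W[:3,3]
    else:R,t=np.array(c['R']),np.array(c['t'])
    return K,R,t
def back(C,uv,z):
    K,R,t=C;uv=np.atleast_2d(np.array(uv,float));d=(R.T@np.linalg.inv(K)@np.c_[uv,np.ones(len(uv))].T).T
    o=-R.T@t;z=np.broadcast_to(z,len(uv));return o+d*((z-o[2])/d[:,2])[:,None]
def proj(C,X):
    K,R,t=C;p=(K@(R@np.atleast_2d(X).T+t[:,None])).T;return p[:,:2]/p[:,2:]
def togo(target_xyz,yaw_y=None,o=None):
    """units to go in tool axes to a world TCP target; yaw_y: wanted direction (rad) of the tool y line, tool down"""
    o=o or robot.get_obs();R=Ro.from_quat(o['tool_rot']);d=R.inv().apply(np.array(target_xyz)-o['position'])/0.04
    r=np.zeros(3)
    if yaw_y is not None:
        best=None
        for a in(yaw_y,yaw_y+np.pi):
            y=np.array([np.cos(a),np.sin(a),0]);z=np.array([0,0,-1.]);x=np.cross(y,z)
            v=(R.inv()*Ro.from_matrix(np.c_[x,y,z])).as_rotvec()
            if best is None or np.linalg.norm(v)<np.linalg.norm(best):best=v
        r=np.degrees(best)/4
    return d,r
E
python3 - <<'E'
from h import *
C=cam('top');s=512/800
for n,uv,z in[('hub',(381,310),.028),('mark',(388,375),.01),('post',(432,301),.078),('handle',(553,340),.106),
 ('h1',(386,349),.068),('h2',(346,332),.068),('h3',(344,291),.068),('n4',(376,269),.026),
 ('tray',(222,269),.01),('tray',(273,278),.01),('tray',(250,384),.01),('tray',(199,374),.01),('blue',(494,320),.044),('eraser',(349,402),.01),('roll',(449,401),.015),('rack',(528,325),.054),('rack',(564,328),.054),('rack',(561,359),.054),('rack',(526,356),.054),('spool',(328,209),.036),('housing',(374,240),.03)]:
    print(n,np.round(back(C,np.array(uv)*s,z)[0],3))
E
```

```text
hub [0.555 0.03  0.028]
mark [0.422 0.011 0.01 ]
post [ 0.57  -0.071  0.078]
handle [ 0.498 -0.305  0.106]
h1 [0.473 0.017 0.068]
h2 [0.504 0.098 0.068]
h3 [0.586 0.105 0.068]
n4 [0.641 0.044 0.026]
tray [0.633 0.367 0.01 ]
tray [0.618 0.259 0.01 ]
tray [0.396 0.293 0.01 ]
tray [0.413 0.397 0.01 ]
blue [ 0.54  -0.202  0.044]
eraser [0.365 0.089 0.01 ]
roll [ 0.373 -0.116  0.015]
rack [ 0.531 -0.269  0.054]
rack [ 0.527 -0.343  0.054]
rack [ 0.464 -0.336  0.054]
rack [ 0.468 -0.265  0.054]
spool [0.764 0.148 0.036]
housing [0.702 0.05  0.03 ]
```

```bash
python3 - <<'E'
from h import *
print([np.round(v,2) for v in togo([.497,-.305,.2],np.radians(-4))])
E
```

```text
[array([ 9.66, -4.69,  0.83]), array([ -0.02,  -0.02, -17.26])]
```

>>> jog_arm:
  motion: [0.5, -0.25, 0.04, 0, 0, 0, -1, 0.96, -0.47, 0.08, 0, 0, 0, -1, 0.96, -0.47, 0.08, 0, 0, 0, -1, 0.96, -0.47, 0.08, 0, 0, 0, -1, 0.96, -0.47, 0.08, 0, 0, 0, -1, 0.96, -0.47, 0.08, 0, 0, 0, -1, 0.96, -0.47, 0.08, 0, 0, 0, -1, 0.96, -0.47, 0.08, 0, 0, 0, -1, 0.96, -0.47, 0.08, 0, 0, 0, -1, 0.96, -0.47, 0.08, 0, 0, 0, -1, 0.5, -0.2, 0.07, 0, 0, 0, -1, 0, 0, 0, 0, 0, -1, -1]

```text
time: 1.6
position: [0.4976, -0.3028, 0.1998]
tool_rot: [0.983, 0.185, -0.0, -0.001]
ft_force: [-0.3, -0.2, 0.6]
grip_width: 0.0874
grip_force: 0.0
```

>>> jog_arm:
  motion: [0, 0, 0, 0, 0, -1, -1, 0, 0, 0, 0, 0, -1, -1, 0, 0, 0, 0, 0, -1, -1, 0, 0, 0, 0, 0, -1, -1, 0, 0, 0, 0, 0, -1, -1, 0, 0, 0, 0, 0, -1, -1, 0, 0, 0, 0, 0, -1, -1, 0, 0, 0, 0, 0, -1, -1, 0, 0, 0, 0, 0, -1, -1, 0, 0, 0, 0, 0, -1, -1, 0, 0, 0, 0, 0, -1, -1, 0, 0, 0, 0, 0, -1, -1]

```text
time: 3.1
position: [0.4964, -0.3044, 0.2001]
tool_rot: [0.823, 0.567, 0.0, -0.001]
ft_force: [-0.0, -0.8, -0.8]
grip_width: 0.0868
grip_force: 0.0
```

>>> jog_arm:
  motion: [0, 0, 0, 0, 0, -1, -1, 0, 0, 0, 0, 0, -1, -1, 0, 0, 0, 0, 0, -1, -1, 0, 0, 0, 0, 0, -1, -1, 0, 0, 0, 0, 0, -0.3, -1, 0, 0, 0, 0, 0, 0, -1, 0, 0, 0, 0, 0, 0, -1]

```text
time: 3.98
position: [0.4965, -0.306, 0.2003]
tool_rot: [0.731, 0.683, 0.0, -0.0]
ft_force: [0.0, -0.1, 0.8]
grip_width: 0.0864
grip_force: 0.0
```

```bash
python3 - <<'E'
from h import *
o=robot.get_obs();C=cam('wrist',o);im=robot.camera('wrist');np.save('o1.npy',o,allow_pickle=True)
cv2.imwrite('pics/w1.png',im);cv2.imwrite('pics/w1b.png',cv2.resize(im,(800,600)))
print(np.round(o['position'],3),np.round(o['q'],2),proj(C,[[.497,-.305,.106],[.497,-.305,.054]])*800/512)
E
```

```text
[ 0.497 -0.306  0.2  ] [-0.74  0.51  1.57  0.    1.06 -0.68] [[397.97046298 313.55475708]
 [397.94834569 285.75972236]]
```

View pics/w1b.png

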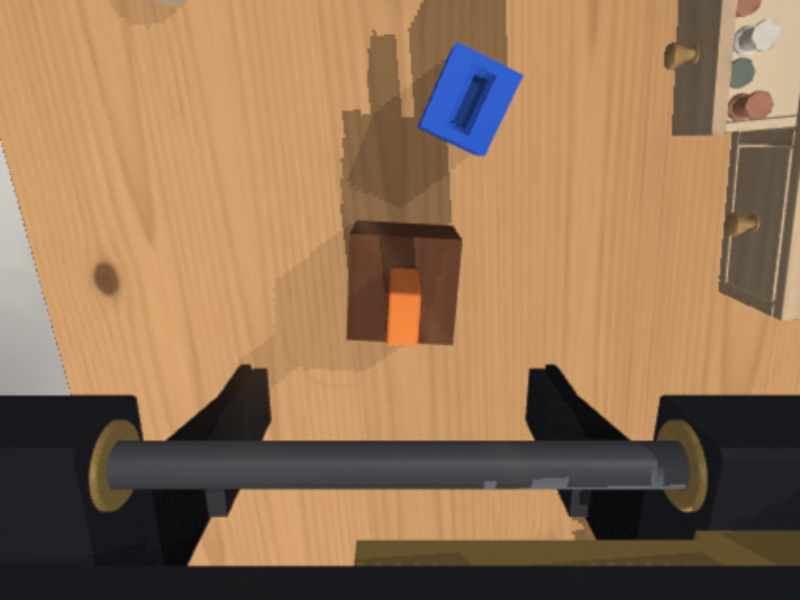

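The wrist view shows the orange handle at (404,315) standing in the dark rack, with top corners at about (350,235), (461,238), (453,345) and (347,340). The blue decoy is at (470,98). Next I fit the handle and rack.

```bash
python3 - <<'E'
from h import *
o=np.load('o1.npy',allow_pickle=True).item();C=cam('wrist',o);im=cv2.imread('pics/w1.png');s=512/800
h=cv2.cvtColor(im,cv2.COLOR_BGR2HSV)
m=((h[...,0]<16)&(h[...,1]>190)&(h[...,2]>200)).astype(np.uint8)
n,l,st,ce=cv2.connectedComponentsWithStats(m);i=1+np.argmax(st[1:,4]);print(st[i],ce[i])
crop=im[150:230,240:280,2];print(im[165:225:3,258,2],im[165:225:3,258,1])
c=cv2.minAreaRect(cv2.findContours((l==i).astype(np.uint8),0,2)[0][0]);print(c)
print(back(C,cv2.boxPoints(c),.106).round(4))
P=back(C,np.array([(352,236),(461,238),(453,345),(347,341)])*s,.054);print(P.round(4),P.mean(0).round(4))
e=P[1]-P[0]+P[2]-P[3];print(np.degrees(np.arctan2(e[1],e[0])),np.linalg.norm(e)/2)
E
```

```text
[248 192   3  27  32] [248.8125 204.3125]
[ 72  74  82 132 132 133 135 138 233 238 239 241 242 243 243 244 244 244
 244 204] [ 46  48  51  71  72  73  74  75 126 131 133 134 136 136 136 137 137 137
 137 157]
((248.88925170898438, 204.99383544921875), (1.2203404903411865, 26.07090950012207), 3.1798300743103027)
[[ 0.4905 -0.3187  0.106 ]
 [ 0.4932 -0.2978  0.106 ]
 [ 0.4941 -0.2979  0.106 ]
 [ 0.4915 -0.3188  0.106 ]]
[[ 0.473  -0.2742  0.054 ]
 [ 0.5344 -0.2794  0.054 ]
 [ 0.5276 -0.344   0.054 ]
 [ 0.4642 -0.3373  0.054 ]] [ 0.4998 -0.3087  0.054 ]
-5.486806910882909 0.06273072936194247
```

```bash
python3 - <<'E'
from h import *
o=np.load('o1.npy',allow_pickle=True).item();C=cam('wrist',o);im=cv2.imread('pics/w1.png').astype(int)
m=((im[...,2]>220)&(im[...,0]<100)&(im[...,1]<160)).astype(np.uint8)
n,l,st,ce=cv2.connectedComponentsWithStats(m);i=1+np.argmax(st[1:,4]);print(st[i],ce[i])
c=cv2.minAreaRect(cv2.findContours((l==i).astype(np.uint8),0,2)[0][0])
B=back(C,cv2.boxPoints(c),.106);print(B.round(4),back(C,ce[i],.106).round(4))
print([np.linalg.norm(B[k]-B[k-1]).round(4) for k in(1,2)],[np.degrees(np.arctan2(*(B[k]-B[k-1])[1::-1])).round(1) for k in(1,2)])
print([v.round(2) for v in togo([.499,-.307,.08],np.radians(-5.5),o)])
E
```

```text
[248 188  21  34 605] [258.26446281 204.46280992]
[[ 0.4906 -0.3205  0.106 ]
 [ 0.4941 -0.2946  0.106 ]
 [ 0.5081 -0.2965  0.106 ]
 [ 0.505  -0.3225  0.106 ]] [[ 0.4995 -0.3082  0.106 ]]
[np.float64(0.0261), np.float64(0.0141)] [np.float64(82.3), np.float64(-7.8)]
[array([-0.02,  0.06,  3.01]), array([-0.  , -0.  ,  0.41])]
```

>>> jog_arm:
  motion: [-0.05, 0.07, 0, 0, 0, 0.6, -0.4, 0, 0, 0.8, 0, 0, 0, -0.4, 0, 0, 0.8, 0, 0, 0, -0.4, 0, 0, 0.8, 0, 0, 0, -0.4, 0, 0, 0.8, 0, 0, 0, -0.4, 0, 0, 0, 0, 0, 0, 0, 0, 0, 0, 0, 0, 0, 1, 0, 0, 0, 0, 0, 0, 1, 0, 0, 0, 0, 0, 0, 1, 0, 0, 0, 0, 0, 0, 1, 0, 0, 0, 0, 0, 0, 1]
  grip_force: 30

```text
time: 5.4
position: [0.4993, -0.3087, 0.0729]
tool_rot: [0.745, 0.667, 0.0, 0.0]
ft_force: [0.4, -0.5, 3.2]
grip_width: 0.0162
grip_force: 30.0
```

```bash
python3 - <<'E'
from h import *
o=robot.get_obs();print(o['position'].round(4),o['ft_force'].round(2),o['grip_width'],o['grip_force'],o['moment'].round(2))
E
```

```text
[ 0.4993 -0.3087  0.0729] [ 0.4  -0.45  3.2 ] 0.01615431121390545 29.999502457212657 [ 0.01  0.   -0.07]
```

```bash
python3 - <<'E'
from h import *
print([np.round(v,2) for v in togo([.471,-.05,.193],np.radians(8.3))])
E
```

```text
[array([ 6.35, -1.41, -3.01]), array([ 0.01,  0.01, -3.64])]
```

>>> jog_arm:
  motion: [0, 0, -0.5, 0, 0, 0, 1, 0, 0, -0.8, 0, 0, 0, 1, 0, 0, -0.85, 0, 0, 0, 1, 0, 0, -0.85, 0, 0, 0, 1, 0.5, -0.1, 0, 0, 0, 0, 1, 0.95, -0.2, 0, 0, 0, 0, 1, 1, -0.24, 0, 0, 0, 0, 1, 1, -0.24, 0, 0, 0, 0, 1, 1, -0.24, 0, 0, 0, 0, 1, 1, -0.24, 0, 0, 0, 0, 1, 0.9, -0.15, 0, 0, 0, 0, 1, 0, 0, 0, 0, 0, -0.65, 1]

```text
time: 6.9
position: [0.4675, -0.0458, 0.1907]
tool_rot: [0.727, 0.686, -0.001, -0.003]
ft_force: [0.6, -0.4, -1.3]
grip_width: 0.016
grip_force: 30.0
```

>>> jog_arm:
  motion: [0, 0, 0, 0, 0, -1, 1, 0, 0, 0, 0, 0, -1, 1, 0, 0, 0, 0, 0, -1, 1, 0, 0, 0, 0, 0, 0, 1, 0, 0, 0, 0, 0, 0, 1]

```text
time: 7.52
position: [0.4698, -0.0492, 0.1916]
tool_rot: [0.654, 0.756, -0.0, -0.001]
ft_force: [0.3, -0.2, -0.4]
grip_width: 0.0156
grip_force: 30.0
```

```bash
python3 - <<'E'
from h import *
o=robot.get_obs();C=cam('wrist',o);im=robot.camera('wrist');np.save('o2.npy',o,allow_pickle=True)
cv2.imwrite('pics/w2.png',im);cv2.imwrite('pics/w2b.png',cv2.resize(im,(800,600)))
print(np.round(o['position'],4),o['ft_force'].round(2),o['grip_width'])
E
```

```text
[ 0.4698 -0.0492  0.1916] [ 0.35 -0.25 -0.43] 0.015638705945284548
```

View pics/w2b.png

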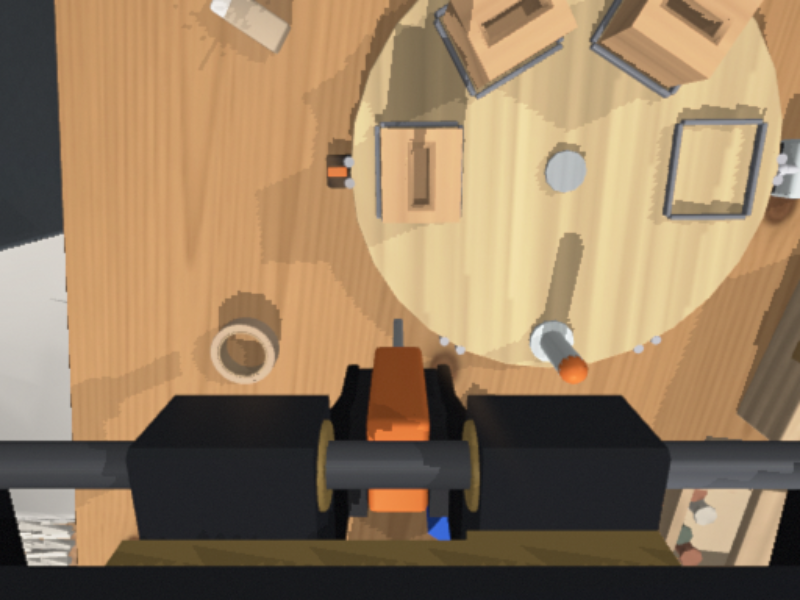

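The wrist view shows holder 1 at the front (top 380–462 × 126–222, slot middle about (421,174)). Nest 4 at (716,168) is empty, the post ball is at (573,370), the hub is at (565,171) and the blade is in the hand.

```bash
python3 - <<'E'
from h import *
o=np.load('o2.npy',allow_pickle=True).item();C=cam('wrist',o);s=512/800
P=back(C,np.array([(380,126),(462,126),(462,222),(380,222)])*s,.068);print(P.round(4),P.mean(0).round(4))
for a,b in((0,1),(3,2),(3,0),(2,1)):d=P[b]-P[a];print(np.linalg.norm(d).round(4),np.degrees(np.arctan2(d[1],d[0])).round(1))
S=back(C,np.array([(408,137),(434,137),(434,211),(408,211)])*s,.068);print('slot',S.mean(0).round(4))
N=back(C,np.array([(681,120),(766,121),(750,217),(666,215)])*s,.030);n4=N.mean(0);print('n4',n4.round(4))
hub=back(C,np.array((566,168))*s,.03)[0];print('hub',hub.round(4));post=back(C,np.array((573,370))*s,.073)[0];print('post',post.round(4),back(C,np.array((552,342))*s,.026).round(4))
ctr=(n4+P.mean(0))/2;d=n4-P.mean(0);print('axis',ctr.round(4),np.linalg.norm(d[:2]),'yaw',np.degrees(np.arctan2(d[1],d[0])))
mk=back(C,np.array((338,172))*s,.02)[0];d=hub-mk;print('mark',mk,np.degrees(np.arctan2(d[1],d[0])))
im=cv2.resize(cv2.imread('pics/w2.png')[60:160,220:320],(600,600),interpolation=cv2.INTER_NEAREST);cv2.imwrite('pics/c2.png',im)
# blade
print('blade tip proj expected',proj(C,[o['position']+np.array([0,0,-.063])])/s, 'handle top', proj(C,[o['position']+np.array([0,0,.033])])/s)
E
```

```text
[[ 0.4483  0.0372  0.068 ]
 [ 0.4882  0.0431  0.068 ]
 [ 0.4967 -0.0033  0.068 ]
 [ 0.4547 -0.0095  0.068 ]] [0.472  0.0168 0.068 ]
0.0403 8.4
0.0425 8.4
0.0471 97.8
0.0471 100.4
slot [0.4719 0.0171 0.068 ]
n4 [0.64   0.0426 0.03  ]
hub [0.5552 0.0309 0.03  ]
post [ 0.5716 -0.0742  0.073 ] [[ 0.5733 -0.0756  0.026 ]]
axis [0.556  0.0297 0.049 ] 0.17001682533137383 yaw 8.713632883559981
mark [0.42539675 0.00900673 0.02      ] 9.585895314986026
blade tip proj expected [[397.3855841  338.44128538]] handle top [[396.43307371 469.86819672]]
```

View pics/c2.png

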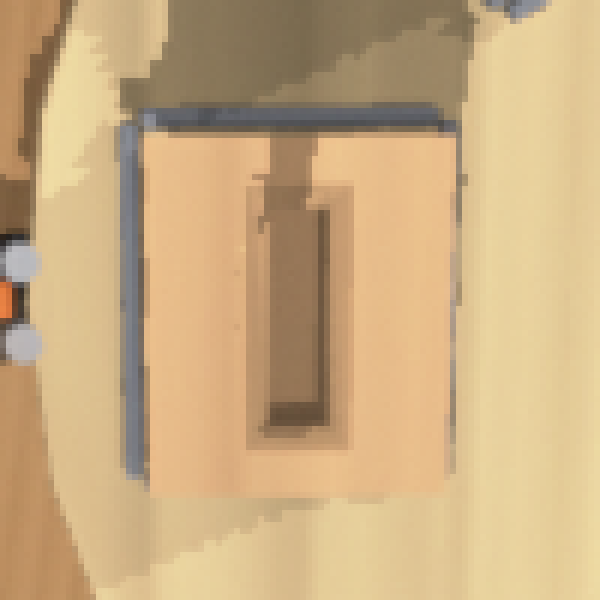

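```bash
python3 - <<'E'
from h import *
o=np.load('o2.npy',allow_pickle=True).item();C=cam('wrist',o)
a=back(C,[(269.5,112.6)],.068)[0];print(a.round(4))
print([v.round(3) for v in togo([a[0],a[1],.135],np.radians(8.5))])
E
```

```text
[0.4721 0.0165 0.068 ]
[array([1.622, 0.289, 1.421]), array([-0.018, -0.011, -0.046])]
```

>>> jog_arm:
  motion: [0.5, 0.1, 0, 0, 0, 0, 1, 0.72, 0.12, 0, 0, 0, 0, 1, 0.4, 0.07, 0.2, 0, 0, 0, 1, 0, 0, 0.6, 0, 0, 0, 1, 0, 0, 0.62, 0, 0, 0, 1, 0, 0, 0, 0, 0, 0, 1, 0, 0, 0, 0, 0, 0, 1]

```text
time: 8.45
position: [0.4732, 0.0158, 0.1358]
tool_rot: [0.654, 0.757, 0.0, 0.0]
ft_force: [1.2, 0.7, -0.7]
grip_width: 0.0158
grip_force: 30.0
```

```bash
python3 - <<'E'
from h import *
o=robot.get_obs();print(o['position'].round(4),o['ft_force'].round(2));print([v.round(3) for v in togo([.4721,.0165,.135],np.radians(8.5))])
E
```

```text
[0.4732 0.0158 0.1358] [ 1.16  0.68 -0.65]
[array([ 0.021, -0.024,  0.019]), array([ 0.006,  0.003, -0.041])]
```

>>> jog_arm:
  motion: [0.02, -0.025, 0.05, 0, 0, 0, 1, 0, 0, 0.07, 0, 0, 0, 1, 0, 0, 0.07, 0, 0, 0, 1, 0, 0, 0.07, 0, 0, 0, 1, 0, 0, 0.07, 0, 0, 0, 1, 0, 0, 0.07, 0, 0, 0, 1, 0, 0, 0, 0, 0, 0, 1]

```text
time: 9.32
position: [0.4715, 0.0166, 0.1193]
tool_rot: [0.654, 0.757, -0.0, -0.0]
ft_force: [0.5, -0.4, -1.2]
grip_width: 0.0157
grip_force: 30.0
```

>>> jog_arm:
  motion: [0, 0, 0.05, 0, 0, 0, 1, 0, 0, 0.03, 0, 0, 0, 1, 0, 0, 0.03, 0, 0, 0, 1, 0, 0, 0, 0, 0, 0, 1]

```text
time: 9.82
position: [0.4717, 0.0165, 0.1151]
tool_rot: [0.654, 0.757, -0.0, -0.0]
ft_force: [-0.0, 0.0, -0.7]
grip_width: 0.0161
grip_force: 30.0
```

>>> jog_arm:
  motion: [0, 0, 0.04, 0, 0, 0, 1, 0, 0, 0.04, 0, 0, 0, 1, 0, 0, 0, 0, 0, 0, 1]

```text
time: 10.2
position: [0.4716, 0.0166, 0.1118]
tool_rot: [0.654, 0.757, -0.0, -0.0]
ft_force: [0.9, -0.0, -0.3]
grip_width: 0.0159
grip_force: 30.0
```

>>> jog_arm:
  motion: [0, 0, 0.04, 0, 0, 0, 1, 0, 0, 0.04, 0, 0, 0, 1, 0, 0, 0, 0, 0, 0, 1]

```text
time: 10.58
position: [0.4716, 0.0165, 0.1086]
tool_rot: [0.654, 0.757, -0.0, -0.0]
ft_force: [0.4, 0.1, -0.8]
grip_width: 0.0159
grip_force: 30.0
```

>>> jog_arm:
  motion: [0, 0, 0.05, 0, 0, 0, 1, 0, 0, 0.05, 0, 0, 0, 1, 0, 0, 0.05, 0, 0, 0, 1, 0, 0, 0.04, 0, 0, 0, 1, 0, 0, 0, 0, 0, 0, 1]

```text
time: 11.2
position: [0.4716, 0.0165, 0.101]
tool_rot: [0.654, 0.757, -0.0, -0.0]
ft_force: [-0.7, 0.6, -0.9]
grip_width: 0.0156
grip_force: 30.0
```

>>> jog_arm:
  motion: [0, 0, 0.03, 0, 0, 0, 1, 0, 0, 0.02, 0, 0, 0, 1, 0, 0, 0, 0, 0, 0, 1, 0, 0, 0, 0, 0, 0, 1]

```text
time: 11.7
position: [0.4718, 0.0165, 0.0992]
tool_rot: [0.654, 0.757, 0.0, 0.0]
ft_force: [-0.6, 0.5, -1.5]
grip_width: 0.0158
grip_force: 30.0
```

>>> jog_arm:
  motion: [0, 0, -0.3, 0, 0, 0, 1, 0, 0, -0.6, 0, 0, 0, 1, 0, 0, -0.8, 0, 0, 0, 1, 0, 0, -0.7, 0, 0, 0, 1, 0, 0, 0, 0, 0, 0.7, 1, 0, 0, 0, 0, 0, 1, 1, 0, 0, 0, 0, 0, 1, 1, 0, 0, 0, 0, 0, 1, 1, 0, 0, 0, 0, 0, 0, 1]

```text
time: 12.82
position: [0.4717, 0.0165, 0.1958]
tool_rot: [0.745, 0.667, 0.0, 0.0]
ft_force: [-0.1, -0.4, -0.3]
grip_width: 0.0158
grip_force: 30.0
```

```bash
python3 - <<'E'
from h import *
o=robot.get_obs();print(o['position'].round(4),o['ft_force'].round(2));print([v.round(3) for v in togo([.4993,-.3087,.19],np.radians(-6.3))])
E
```

```text
[0.4717 0.0165 0.1958] [-0.11 -0.39 -0.33]
[array([-8.003,  1.593,  0.148]), array([ 0.011,  0.001, -0.026])]
```

>>> jog_arm:
  motion: [-0.5, 0.1, 0, 0, 0, 0, 1, -1, 0.2, 0, 0, 0, 0, 1, -1, 0.2, 0, 0, 0, 0, 1, -1, 0.2, 0, 0, 0, 0, 1, -1, 0.2, 0, 0, 0, 0, 1, -1, 0.2, 0, 0, 0, 0, 1, -1, 0.2, 0, 0, 0, 0, 1, -1, 0.2, 0, 0, 0, 0, 1, -0.5, 0.1, 0, 0, 0, 0, 1, 0, 0, 0, 0, 0, 0, 1, 0, 0, 0, 0, 0, 0, 1]

```text
time: 14.2
position: [0.4988, -0.3067, 0.1949]
tool_rot: [0.745, 0.667, 0.0, -0.001]
ft_force: [0.2, -0.1, -0.9]
grip_width: 0.0153
grip_force: 30.0
```

```bash
python3 - <<'E'
from h import *
o=robot.get_obs();print(o['position'].round(4),o['ft_force'].round(2));print([v.round(3) for v in togo([.4993,-.3087,.0735],np.radians(-6.3))])
E
```

```text
[ 0.4988 -0.3067  0.1949] [ 0.15 -0.07 -0.87]
[array([-0.053,  0.022,  3.036]), array([-0.022, -0.026, -0.023])]
```

>>> jog_arm:
  motion: [-0.05, 0.02, 0.4, 0, 0, 0, 1, 0, 0, 0.7, 0, 0, 0, 1, 0, 0, 0.55, 0, 0, 0, 1, 0, 0, 0.1, 0, 0, 0, 1, 0, 0, 0.15, 0, 0, 0, 1, 0, 0, 0.15, 0, 0, 0, 1, 0, 0, 0, 0, 0, 0, 1]

```text
time: 15.08
position: [0.4999, -0.3106, 0.1131]
tool_rot: [0.746, 0.666, 0.0, -0.0]
ft_force: [-0.3, 0.3, -0.8]
grip_width: 0.0158
grip_force: 30.0
```

>>> jog_arm:
  motion: [0.04, -0.01, 0.2, 0, 0, 0, 1, 0, 0, 0.25, 0, 0, 0, 1, 0, 0, 0.25, 0, 0, 0, 1, 0, 0, 0.2, 0, 0, 0, 1, 0, 0, 0.08, 0, 0, 0, 1, 0, 0, 0, 0, 0, 0, 1, 0, 0, 0, 0, 0, 0, 1]

```text
time: 15.95
position: [0.4999, -0.3092, 0.0742]
tool_rot: [0.746, 0.666, 0.0, 0.0]
ft_force: [-0.4, 0.2, -0.8]
grip_width: 0.016
grip_force: 30.0
```

>>> jog_arm:
  motion: [0, 0, 0, 0, 0, 0, 0, 0, 0, 0, 0, 0, 0, 0, 0, 0, 0, 0, 0, 0, 0, 0, 0, -0.5, 0, 0, 0, 0, 0, 0, -1, 0, 0, 0, 0, 0, 0, -1, 0, 0, -0.75, 0, 0, 0, -0.5, 0, 0, -1, 0, 0, 0, 0, 0, -1, 0, 0, 0, 0, 0, -1, 0, 0, 0, 0, 0, -1, 0]

```text
invalid input
```

```bash
python3 - <<'E'
from h import *
o=robot.get_obs();print(o['position'].round(4),o['ft_force'].round(2));print([v.round(3) for v in togo([.5715,-.074,.16],np.radians(8.6))])
im=robot.camera('side');cv2.imwrite('pics/s1.png',cv2.resize(im[210:360,170:300],None,fx=4,fy=4))
E
```

```text
[ 0.4999 -0.3092  0.0742] [-0.39  0.15 -0.82]
[array([ 6.044,  1.119, -2.147]), array([ 0.006,  0.006, -3.763])]
```

View pics/s1.png

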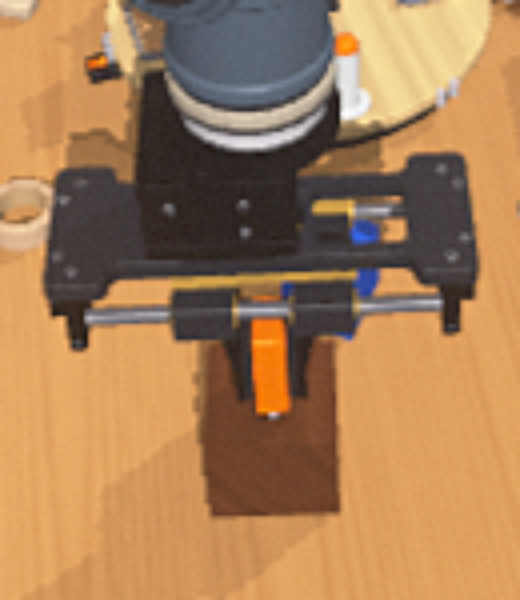

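The side view shows the blade seated in the rack and still gripped. My last move list was malformed and was refused, so I send it again.

>>> jog_arm:
  motion: [0, 0, 0, 0, 0, 0, 0.3, 0, 0, 0, 0, 0, 0, 0, 0, 0, 0, 0, 0, 0, 0, 0, 0, -0.3, 0, 0, 0, 0, 0, 0, -0.6, 0, 0, 0, 0, 0, 0, -0.8, 0, 0, 0, 0, 0, 0, -0.8, 0, 0, 0, 0, 0, 0, 0, 0, 0, -0.76, 0, 0, 0, 0, 0, 0, -1, 0, 0, 0, 0, 0, 0, -1, 0, 0, 0, 0, 0, 0, -1, 0, 0, 0, 0, 0, 0, 0, 0]

```text
time: 17.5
position: [0.4998, -0.3091, 0.1747]
tool_rot: [0.652, 0.758, -0.0, 0.0]
ft_force: [-0.2, -0.3, 0.8]
grip_width: 0.0437
grip_force: 0.0
```

```bash
python3 - <<'E'
from h import *
o=robot.get_obs();print(o['position'].round(4),o['ft_force'].round(2),o['grip_width']);print([v.round(3) for v in togo([.5715,-.074,.16],np.radians(8.6))])
E
```

```text
[ 0.4998 -0.3091  0.1747] [-0.19 -0.28  0.76] 0.043725734933488455
[array([5.547, 2.646, 0.366]), array([ 0.008,  0.01 , -0.014])]
```

>>> jog_arm:
  motion: [0.5, 0.25, 0, 0, 0, 0, 0, 0.95, 0.45, 0, 0, 0, 0, 0, 0.95, 0.45, 0, 0, 0, 0, 0, 0.95, 0.45, 0, 0, 0, 0, 0, 0.95, 0.45, 0, 0, 0, 0, 0, 0.8, 0.4, 0, 0, 0, 0, 0, 0.45, 0.2, 0.2, 0, 0, 0, 0, 0, 0, 0, 0, 0, 0, 0, 0, 0, 0, 0, 0, 0, 0]

```text
time: 18.62
position: [0.5711, -0.0744, 0.1657]
tool_rot: [0.652, 0.758, -0.0, -0.0]
ft_force: [0.4, 0.2, 0.6]
grip_width: 0.0436
grip_force: 0.0
```

```bash
python3 - <<'E'
from h import *
o=robot.get_obs();print(o['position'].round(4),o['ft_force'].round(2),o['grip_width']);print([v.round(3) for v in togo([.5715,-.074,.062],np.radians(8.6))])
E
```

```text
[ 0.5711 -0.0744  0.1657] [0.37 0.22 0.62] 0.043558551131625135
[array([0.008, 0.014, 2.592]), array([-0.01 ,  0.003, -0.011])]
```

>>> jog_arm:
  motion: [0.01, 0.01, 0.5, 0, 0, 0, 0, 0, 0, 0.8, 0, 0, 0, 0, 0, 0, 0.8, 0, 0, 0, 0, 0, 0, 0.5, 0, 0, 0, 0, 0, 0, 0, 0, 0, 0, 0.5, 0, 0, 0, 0, 0, 0, 1, 0, 0, 0, 0, 0, 0, 1, 0, 0, 0, 0, 0, 0, 1, 0, 0, 0, 0, 0, 0, 1]
  grip_force: 15

```text
time: 19.75
position: [0.5722, -0.0737, 0.063]
tool_rot: [0.652, 0.758, 0.0, 0.001]
ft_force: [-0.6, -1.9, 5.6]
grip_width: 0.0156
grip_force: 15.0
```

>>> jog_arm:
  motion: [0.006, 0.183, 0, 0, 0, -1, 1, 0.006, 0.183, 0, 0, 0, -1, 1, 0.006, 0.183, 0, 0, 0, -1, 1]

```text
time: 20.12
position: [0.5924, -0.0677, 0.0627]
tool_rot: [0.568, 0.823, -0.0, -0.001]
ft_force: [-1.8, -0.1, 4.7]
grip_width: 0.0159
grip_force: 15.0
```

```bash
python3 - <<'E'
from h import *
o=robot.get_obs();p=o['position'];a=np.array([.556,.0297]);d=p[:2]-a
print(p.round(4),o['ft_force'].round(2),o['grip_width'],o['grip_force'],np.linalg.norm(d).round(4),np.degrees(np.arctan2(d[1],d[0]))+81.4)
E
```

```text
[ 0.5924 -0.0677  0.0627] [-1.81 -0.08  4.73] 0.015915134888712264 14.99971255660057 0.1039 11.893299201964211
```

>>> jog_arm:
  motion: [0.006, 0.183, 0, 0, 0, -1, 1, 0.006, 0.183, 0, 0, 0, -1, 1, 0.006, 0.183, 0, 0, 0, -1, 1, 0.006, 0.183, 0, 0, 0, -1, 1, 0.006, 0.183, 0, 0, 0, -1, 1, 0.006, 0.183, 0, 0, 0, -1, 1, 0.006, 0.183, 0, 0, 0, -1, 1, 0.006, 0.183, 0, 0, 0, -1, 1, 0.006, 0.183, 0, 0, 0, -1, 1, 0.006, 0.183, 0, 0, 0, -1, 1, 0.006, 0.183, 0, 0, 0, -1, 1, 0.006, 0.183, 0, 0, 0, -1, 1]

```text
time: 21.62
position: [0.6519, -0.0099, 0.0627]
tool_rot: [0.184, 0.983, -0.002, -0.002]
ft_force: [-3.3, -1.0, 6.9]
grip_width: 0.015
grip_force: 15.0
```

>>> jog_arm:
  motion: [0, 0, 0, 0, 0, 0, 1, 0, 0, 0, 0, 0, 0, 1]

```text
time: 21.88
position: [0.6528, -0.0079, 0.0627]
tool_rot: [0.185, 0.983, -0.0, -0.001]
ft_force: [-3.0, -0.2, 5.7]
grip_width: 0.0154
grip_force: 15.0
```

```bash
python3 - <<'E'
from h import *
o=robot.get_obs();p=o['position'];a=np.array([.556,.0297]);d=p[:2]-a
print(p.round(4),o['ft_force'].round(2),o['grip_width'],o['grip_force'],np.linalg.norm(d).round(4),np.degrees(np.arctan2(d[1],d[0]))+81.4,o['q'].round(2))
E
```

```text
[ 0.6528 -0.0079  0.0627] [-3.04 -0.2   5.7 ] 0.015443939192172088 14.999050050973892 0.1038 60.173694952749976 [-0.18  0.78  1.48 -0.    0.89 -1.38]
```

>>> jog_arm:
  motion: [0, 0, 0, 0, 0, 0, 0.3, 0, 0, 0, 0, 0, 0, 0, 0, 0, 0, 0, 0, 0, 0, 0, 0, -0.5, 0, 0, 0, 0, 0, 0, -0.8, 0, 0, 0, 0, 0, 0, -0.8, 0, 0, 1, 0, 0, 0, -0.7, 0, 0, 1, 0, 0, 0, 0, 0, 0, 1, 0, 0, 0, 0, 0, 0, 1, 0, 0, 0, 0, 0, 0, 1, 0, 0, 0, 0, 0, 0, 1, 0, 0, 0, 0, 0, 0, 1, 0]

```text
time: 23.38
position: [0.6542, -0.008, 0.1755]
tool_rot: [0.419, 0.908, 0.0, 0.001]
ft_force: [0.2, -0.9, -0.4]
grip_width: 0.0431
grip_force: 0.0
```

>>> jog_arm:
  motion: [0, 0, 0, 0, 0, 1, 0, 0, 0, 0, 0, 0, 1, 0, 0, 0, 0, 0, 0, 1, 0, 0, 0, 0, 0, 0, 1, 0, 0, 0, 0, 0, 0, 1, 0, 0, 0, 0, 0, 0, 1, 0, 0, 0, 0, 0, 0, 1, 0, 0, 0, 0, 0, 0, 1, 0, 0, 0, 0, 0, 0, 1, 0, 0, 0, 0, 0, 0, 1, 0, 0, 0, 0, 0, 0, 1, 0, 0, 0, 0, 0, 0, 0.75, 0]

```text
time: 24.88
position: [0.6542, -0.008, 0.1755]
tool_rot: [0.746, 0.666, 0.001, 0.001]
ft_force: [0.2, 0.4, -0.5]
grip_width: 0.0435
grip_force: 0.0
```

```bash
python3 - <<'E'
from h import *
o=robot.get_obs();print(o['position'].round(4),o['ft_force'].round(2),o['grip_width']);print([v.round(3) for v in togo([.4995,-.309,.17],np.radians(-6.3))])
E
```

```text
[ 0.6542 -0.008   0.1755] [ 0.23  0.35 -0.52] 0.04348452710318817
[array([-7.915, -2.989,  0.133]), array([ 0.025,  0.   , -0.055])]
```

>>> jog_arm:
  motion: [-0.5, -0.19, 0, 0, 0, 0, 0, -1, -0.38, 0, 0, 0, 0, 0, -1, -0.38, 0, 0, 0, 0, 0, -1, -0.38, 0, 0, 0, 0, 0, -1, -0.38, 0, 0, 0, 0, 0, -1, -0.38, 0, 0, 0, 0, 0, -1, -0.38, 0, 0, 0, 0, 0, -0.9, -0.33, 0, 0, 0, 0, 0, -0.5, -0.19, 0, 0, 0, 0, 0, 0, 0, 0, 0, 0, 0, 0, 0, 0, 0, 0, 0, 0, 0]

```text
time: 26.25
position: [0.4998, -0.3077, 0.174]
tool_rot: [0.745, 0.667, 0.0, -0.0]
ft_force: [0.5, 0.2, 0.3]
grip_width: 0.0435
grip_force: 0.0
```

```bash
python3 - <<'E'
from h import *
o=robot.get_obs();print(o['position'].round(4),o['ft_force'].round(2),o['grip_width']);print([v.round(3) for v in togo([.4997,-.309,.073],np.radians(-6.3))])
o=robot.get_obs();C=cam('top');im=robot.camera('top');np.save('o3.npy',o,allow_pickle=True);cv2.imwrite('pics/t2.png',im)
cv2.imwrite('pics/t2b.png',cv2.resize(im[140:280,110:380],None,fx=2.9,fy=2.9,interpolation=cv2.INTER_CUBIC))
E
```

```text
[ 0.4998 -0.3077  0.174 ] [0.5  0.16 0.3 ] 0.04349002897003981
[array([-3.600e-02,  1.000e-03,  2.526e+00]), array([-0.002, -0.011, -0.019])]
```

View pics/t2b.png

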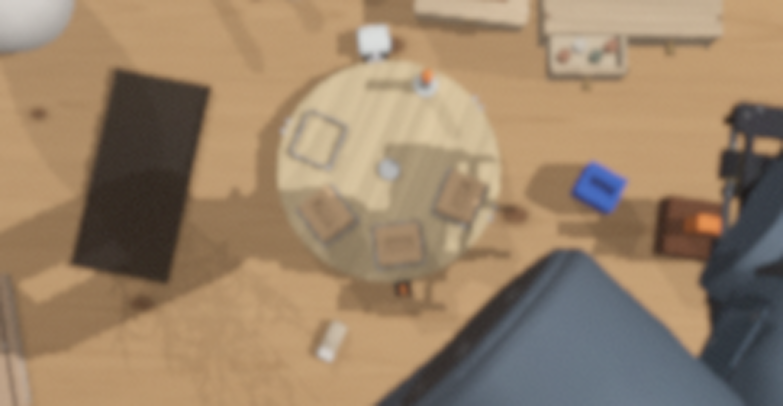

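The top view shows the rotor one detent on, with holder 2 at the front (398,244) and the post behind at (425,80). The tray still lies at (140,175).

>>> jog_arm:
  motion: [-0.03, 0, 0.5, 0, 0, 0, 0, 0, 0, 0.8, 0, 0, 0, 0, 0, 0, 0.8, 0, 0, 0, 0, 0, 0, 0.42, 0, 0, 0, 0, 0, 0, 0, 0, 0, 0, 0.3, 0, 0, 0, 0, 0, 0, 1, 0, 0, 0, 0, 0, 0, 1, 0, 0, 0, 0, 0, 0, 1, 0, 0, 0, 0, 0, 0, 1]
  grip_force: 30

```text
time: 27.42
position: [0.5002, -0.3104, 0.0743]
tool_rot: [0.746, 0.666, 0.0, 0.001]
ft_force: [-0.6, 0.0, 5.7]
grip_width: 0.0158
grip_force: 30.0
```

>>> jog_arm:
  motion: [0, 0, -0.4, 0, 0, 0, 1, 0, 0, -0.8, 0, 0, 0, 1, 0, 0, -0.85, 0, 0, 0, 1, 0, 0, -0.85, 0, 0, 0, 1, 0, 0, -0.1, 0, 0, -0.7, 1, 0, 0, 0, 0, 0, -1, 1, 0, 0, 0, 0, 0, -1, 1, 0, 0, 0, 0, 0, -1, 1, 0, 0, 0, 0, 0, 0, 1]

```text
time: 28.55
position: [0.4993, -0.3097, 0.1936]
tool_rot: [0.654, 0.757, -0.0, -0.0]
ft_force: [0.9, -0.1, -1.3]
grip_width: 0.0157
grip_force: 30.0
```

```bash
python3 - <<'E'
from h import *
o=robot.get_obs();print(o['position'].round(4),o['ft_force'].round(2),o['grip_width']);print([v.round(3) for v in togo([.472,-.035,.193],np.radians(8.5))])
E
```

```text
[ 0.4993 -0.3097  0.1936] [ 0.91 -0.05 -1.3 ] 0.015706478123429877
[array([6.895, 0.32 , 0.016]), array([-0.001, -0.   , -0.041])]
```

>>> jog_arm:
  motion: [0.5, 0.02, 0, 0, 0, 0, 1, 0.95, 0.04, 0, 0, 0, 0, 1, 1, 0.05, 0, 0, 0, 0, 1, 1, 0.05, 0, 0, 0, 0, 1, 1, 0.05, 0, 0, 0, 0, 1, 1, 0.05, 0, 0, 0, 0, 1, 1, 0.05, 0, 0, 0, 0, 1, 0.45, 0.02, 0, 0, 0, 0, 1, 0, 0, 0, 0, 0, 0, 1]

```text
time: 29.68
position: [0.4719, -0.0337, 0.1933]
tool_rot: [0.653, 0.758, -0.0, -0.0]
ft_force: [0.1, -0.5, -0.5]
grip_width: 0.0157
grip_force: 30.0
```

```bash
python3 - <<'E'
from h import *
o=robot.get_obs();C=cam('wrist',o);im=robot.camera('wrist');np.save('o4.npy',o,allow_pickle=True);cv2.imwrite('pics/w3.png',im)
print(o['position'].round(4),o['grip_width']);print([v.round(3) for v in togo([.4721,.0165,.136],np.radians(8.5))])
u=proj(C,[[.4721,.0165,.068]])[0].astype(int);print(u)
cv2.imwrite('pics/c3.png',cv2.resize(im[u[1]-50:u[1]+50,u[0]-50:u[0]+50],(600,600),interpolation=cv2.INTER_NEAREST))
E
```

```text
[ 0.4719 -0.0337  0.1933] 0.015679532098976885
[array([1.272, 0.177, 1.433]), array([ 0.008,  0.012, -0.011])]
[263 131]
```

View pics/c3.png

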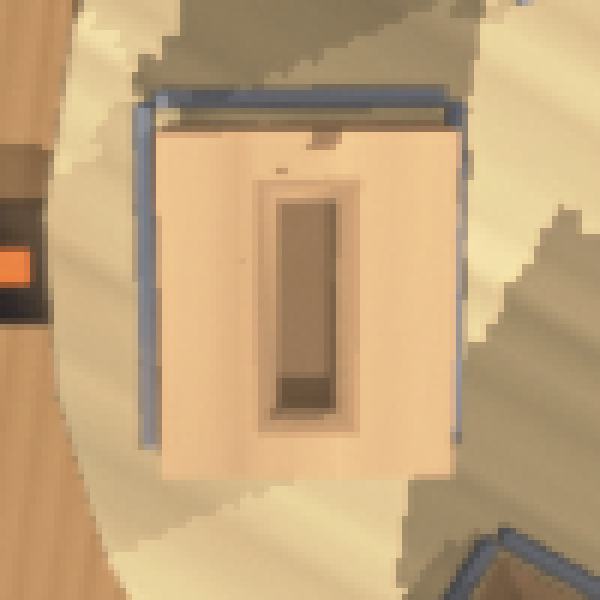

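Holder 2's slot sits at the front place to within a millimetre. I go on to probe it.

>>> jog_arm:
  motion: [0.4, 0.06, 0, 0, 0, 0, 1, 0.6, 0.09, 0, 0, 0, 0, 1, 0.27, 0.04, 0.2, 0, 0, 0, 1, 0, 0, 0.6, 0, 0, 0, 1, 0, 0, 0.6, 0, 0, 0, 1, 0, 0, 0, 0, 0, 0, 1, 0, 0, 0, 0, 0, 0, 1]

```text
time: 30.6
position: [0.4729, 0.0162, 0.1374]
tool_rot: [0.654, 0.757, 0.0, 0.0]
ft_force: [-0.4, 0.2, -1.8]
grip_width: 0.016
grip_force: 30.0
```

>>> jog_arm:
  motion: [0, 0, 0.07, 0, 0, 0, 1, 0, 0, 0.07, 0, 0, 0, 1, 0, 0, 0.07, 0, 0, 0, 1, 0, 0, 0.07, 0, 0, 0, 1, 0, 0, 0.07, 0, 0, 0, 1, 0, 0, 0, 0, 0, 0, 1, 0, 0, 0, 0, 0, 0, 1]

```text
time: 31.48
position: [0.4725, 0.0165, 0.1231]
tool_rot: [0.653, 0.757, 0.0, 0.0]
ft_force: [-0.6, -0.5, -0.3]
grip_width: 0.0163
grip_force: 30.0
```

>>> jog_arm:
  motion: [0, 0, 0.04, 0, 0, 0, 1, 0, 0, 0.03, 0, 0, 0, 1, 0, 0, 0, 0, 0, 0, 1]

```text
time: 31.85
position: [0.4724, 0.0165, 0.1202]
tool_rot: [0.654, 0.757, -0.0, -0.0]
ft_force: [1.1, 0.9, -0.9]
grip_width: 0.0157
grip_force: 30.0
```

>>> jog_arm:
  motion: [0, 0, 0.03, 0, 0, 0, 1, 0, 0, 0.03, 0, 0, 0, 1, 0, 0, 0, 0, 0, 0, 1]

```text
time: 32.22
position: [0.4724, 0.0165, 0.1178]
tool_rot: [0.654, 0.757, -0.0, -0.0]
ft_force: [-0.4, 0.6, -0.1]
grip_width: 0.0158
grip_force: 30.0
```

>>> jog_arm:
  motion: [0, 0, 0.03, 0, 0, 0, 1, 0, 0, 0.03, 0, 0, 0, 1, 0, 0, 0, 0, 0, 0, 1]

```text
time: 32.6
position: [0.4724, 0.0165, 0.1154]
tool_rot: [0.654, 0.757, -0.0, -0.0]
ft_force: [-0.1, 0.3, -1.2]
grip_width: 0.0158
grip_force: 30.0
```

>>> jog_arm:
  motion: [0, 0, 0.04, 0, 0, 0, 1, 0, 0, 0.04, 0, 0, 0, 1, 0, 0, 0, 0, 0, 0, 1]

```text
time: 32.98
position: [0.4724, 0.0165, 0.1122]
tool_rot: [0.653, 0.757, -0.0, -0.0]
ft_force: [-0.0, -0.6, -0.6]
grip_width: 0.0158
grip_force: 30.0
```

>>> jog_arm:
  motion: [0, 0, 0.05, 0, 0, 0, 1, 0, 0, 0.05, 0, 0, 0, 1, 0, 0, 0.05, 0, 0, 0, 1, 0, 0, 0, 0, 0, 0, 1]

```text
time: 33.48
position: [0.4724, 0.0165, 0.1062]
tool_rot: [0.654, 0.757, -0.0, -0.0]
ft_force: [0.3, -0.1, -0.7]
grip_width: 0.0161
grip_force: 30.0
```

>>> jog_arm:
  motion: [0, 0, 0.05, 0, 0, 0, 1, 0, 0, 0.05, 0, 0, 0, 1, 0, 0, 0.03, 0, 0, 0, 1, 0, 0, 0, 0, 0, 0, 1, 0, 0, 0, 0, 0, 0, 1]

```text
time: 34.1
position: [0.4725, 0.0165, 0.1012]
tool_rot: [0.653, 0.757, 0.0, 0.0]
ft_force: [0.1, 0.2, -0.5]
grip_width: 0.0159
grip_force: 30.0
```

>>> jog_arm:
  motion: [0, 0, 0.02, 0, 0, 0, 1, 0, 0, 0, 0, 0, 0, 1, 0, 0, -0.3, 0, 0, 0, 1, 0, 0, -0.6, 0, 0, 0, 1, 0, 0, -0.8, 0, 0, 0, 1, 0, 0, -0.7, 0, 0, 0, 1, 0, 0, 0, 0, 0, 0.7, 1, 0, 0, 0, 0, 0, 1, 1, 0, 0, 0, 0, 0, 1, 1, 0, 0, 0, 0, 0, 1, 1, 0, 0, 0, 0, 0, 0, 1]

```text
time: 35.48
position: [0.4724, 0.0165, 0.197]
tool_rot: [0.745, 0.667, 0.0, 0.0]
ft_force: [0.1, -0.4, -0.9]
grip_width: 0.0159
grip_force: 30.0
```

>>> jog_arm:
  motion: [-0.5, 0.1, 0, 0, 0, 0, 1, -1, 0.2, 0, 0, 0, 0, 1, -1, 0.2, 0, 0, 0, 0, 1, -1, 0.2, 0, 0, 0, 0, 1, -1, 0.2, 0, 0, 0, 0, 1, -1, 0.2, 0, 0, 0, 0, 1, -1, 0.2, 0, 0, 0, 0, 1, -1, 0.2, 0, 0, 0, 0, 1, -0.5, 0.1, 0, 0, 0, 0, 1, 0, 0, 0, 0, 0, 0, 1, 0, 0, 0, 0, 0, 0, 1]

```text
time: 36.85
position: [0.4998, -0.3068, 0.1961]
tool_rot: [0.745, 0.667, 0.0, -0.001]
ft_force: [-0.6, -0.1, -1.6]
grip_width: 0.0154
grip_force: 30.0
```

```bash
python3 - <<'E'
from h import *
o=robot.get_obs();print(o['position'].round(4),o['ft_force'].round(2));print([v.round(3) for v in togo([.4995,-.309,.0755],np.radians(-6.3))])
E
```

```text
[ 0.4998 -0.3068  0.1961] [-0.55 -0.08 -1.56]
[array([-6.100e-02,  3.000e-03,  3.015e+00]), array([-0.022, -0.027, -0.014])]
```

>>> jog_arm:
  motion: [-0.02, 0, 0.4, 0, 0, 0, 1, 0, 0, 0.7, 0, 0, 0, 1, 0, 0, 0.55, 0, 0, 0, 1, 0, 0, 0.15, 0, 0, 0, 1, 0, 0, 0.2, 0, 0, 0, 1, 0, 0, 0, 0, 0, 0, 1, 0, 0, 0.25, 0, 0, 0, 1, 0, 0, 0.25, 0, 0, 0, 1, 0, 0, 0.25, 0, 0, 0, 1, 0, 0, 0.2, 0, 0, 0, 1, 0, 0, 0.05, 0, 0, 0, 1, 0, 0, 0, 0, 0, 0, 1]

```text
time: 38.35
position: [0.5002, -0.3095, 0.0762]
tool_rot: [0.746, 0.666, -0.0, -0.0]
ft_force: [-0.2, 0.2, -0.8]
grip_width: 0.0161
grip_force: 30.0
```

>>> jog_arm:
  motion: [0, 0, 0, 0, 0, 0, 0.3, 0, 0, 0, 0, 0, 0, 0, 0, 0, 0, 0, 0, 0, 0, 0, 0, -0.3, 0, 0, 0, 0, 0, 0, -0.6, 0, 0, 0, 0, 0, 0, -0.8, 0, 0, 0, 0, 0, 0, -0.8, 0, 0, 0, 0, 0, 0, 0, 0, 0, -0.7, 0, 0, 0, 0, 0, 0, -1, 0, 0, 0, 0, 0, 0, -1, 0, 0, 0, 0, 0, 0, -1, 0, 0, 0, 0, 0, 0, -1, 0]

```text
time: 39.85
position: [0.5004, -0.3095, 0.1773]
tool_rot: [0.626, 0.78, -0.0, 0.001]
ft_force: [-0.5, 0.2, -1.0]
grip_width: 0.0434
grip_force: 0.0
```

>>> jog_arm:
  motion: [0, 0, 0, 0, 0, -1, 0, 0, 0, 0, 0, 0, -1, 0, 0, 0, 0, 0, 0, -1, 0, 0, 0, 0, 0, 0, -1, 0, 0, 0, 0, 0, 0, -1, 0, 0, 0, 0, 0, 0, -1, 0, 0, 0, 0, 0, 0, -1, 0, 0, 0, 0, 0, 0, -1, 0, 0, 0, 0, 0, 0, -1, 0, 0, 0, 0, 0, 0, -1, 0, 0, 0, 0, 0, 0, -1, 0, 0, 0, 0, 0, 0, -1, 0]

```text
time: 41.35
position: [0.5004, -0.3095, 0.1773]
tool_rot: [0.254, 0.967, -0.0, 0.0]
ft_force: [-0.2, -0.1, -0.3]
grip_width: 0.0438
grip_force: 0.0
```

>>> jog_arm:
  motion: [0, 0, 0, 0, 0, -1, 0, 0, 0, 0, 0, 0, -1, 0, 0, 0, 0, 0, 0, 0, 0]

```text
time: 41.72
position: [0.5004, -0.3095, 0.1772]
tool_rot: [0.188, 0.982, -0.0, 0.0]
ft_force: [-0.2, 0.1, 0.2]
grip_width: 0.0433
grip_force: 0.0
```

```bash
python3 - <<'E'
from h import *
o=robot.get_obs();print(o['position'].round(4),o['ft_force'].round(2),o['q'].round(2));print([v.round(3) for v in togo([.654,-.0085,.17],np.radians(68.6))])
E
```

```text
[ 0.5004 -0.3095  0.1772] [-0.2   0.07  0.16] [-0.74  0.55  1.58  0.    1.01 -1.94]
[array([-0.792,  8.412,  0.177]), array([-0.005,  0.013, -0.065])]
```

>>> jog_arm:
  motion: [-0.05, 0.5, 0, 0, 0, 0, 0, -0.09, 0.96, 0, 0, 0, 0, 0, -0.09, 0.98, 0, 0, 0, 0, 0, -0.09, 0.98, 0, 0, 0, 0, 0, -0.09, 0.98, 0, 0, 0, 0, 0, -0.09, 0.98, 0, 0, 0, 0, 0, -0.09, 0.98, 0, 0, 0, 0, 0, -0.09, 0.98, 0, 0, 0, 0, 0, -0.09, 0.7, 0, 0, 0, 0, 0, -0.03, 0.37, 0.1, 0, 0, 0, 0, 0, 0, 0, 0, 0, 0, 0, 0, 0, 0, 0, 0, 0, 0]

```text
time: 43.22
position: [0.6533, -0.0091, 0.1721]
tool_rot: [0.188, 0.982, -0.0, -0.001]
ft_force: [-0.1, -0.4, 0.5]
grip_width: 0.0431
grip_force: 0.0
```

```bash
python3 - <<'E'
from h import *
o=robot.get_obs();print(o['position'].round(4),o['ft_force'].round(2),o['q'].round(2));print([v.round(3) for v in togo([.654,-.0085,.062],np.radians(68.6))])
E
```

```text
[ 0.6533 -0.0091  0.1721] [-0.09 -0.41  0.47] [-0.18  0.63  1.41 -0.    1.09 -1.38]
[array([-0.014,  0.022,  2.753]), array([-0.009, -0.013, -0.063])]
```

>>> jog_arm:
  motion: [0, 0.01, 0.5, 0, 0, 0, 0, 0, 0, 0.8, 0, 0, 0, 0, 0, 0, 0.8, 0, 0, 0, 0, 0, 0, 0.65, 0, 0, 0, 0, 0, 0, 0, 0, 0, 0, 0.5, 0, 0, 0, 0, 0, 0, 1, 0, 0, 0, 0, 0, 0, 1, 0, 0, 0, 0, 0, 0, 1]
  grip_force: 15

```text
time: 44.22
position: [0.6549, -0.0086, 0.0638]
tool_rot: [0.187, 0.982, -0.0, 0.001]
ft_force: [-0.2, -1.8, 2.4]
grip_width: 0.0158
grip_force: 15.0
```

>>> jog_arm:
  motion: [0.006, 0.183, 0, 0, 0, -1, 1, 0.006, 0.183, 0, 0, 0, -1, 1, 0.006, 0.183, 0, 0, 0, -1, 1, 0.006, 0.183, 0, 0, 0, -1, 1, 0.006, 0.183, 0, 0, 0, -1, 1, 0.006, 0.183, 0, 0, 0, -1, 1, 0.006, 0.183, 0, 0, 0, -1, 1]

```text
time: 45.1
position: [0.6611, 0.0417, 0.0638]
tool_rot: [-0.058, 0.998, -0.001, 0.0]
ft_force: [-2.1, -2.1, 3.8]
grip_width: 0.0153
grip_force: 15.0
```

>>> jog_arm:
  motion: [0.006, 0.183, 0, 0, 0, -1, 1, 0.006, 0.183, 0, 0, 0, -1, 1, 0.006, 0.183, 0, 0, 0, -1, 1, 0.006, 0.183, 0, 0, 0, -1, 1, 0.006, 0.183, 0, 0, 0, -1, 1, 0.006, 0.183, 0, 0, 0, -1, 1, 0.006, 0.183, 0, 0, 0, -1, 1, 0.006, 0.183, 0, 0, 0, -1, 1, 0, 0, 0, 0, 0, 0, 1, 0, 0, 0, 0, 0, 0, 1]

```text
time: 46.35
position: [0.6386, 0.0952, 0.0637]
tool_rot: [-0.329, 0.944, -0.001, -0.0]
ft_force: [-2.8, -1.8, 4.7]
grip_width: 0.0154
grip_force: 15.0
```

```bash
python3 - <<'E'
from h import *
o=robot.get_obs();p=o['position'];a=np.array([.556,.0297]);d=p[:2]-a
print(p.round(4),o['ft_force'].round(2),o['grip_width'],o['grip_force'],np.linalg.norm(d).round(4),np.degrees(np.arctan2(d[1],d[0]))+81.4,o['q'].round(2))
E
```

```text
[0.6386 0.0952 0.0637] [-2.76 -1.8   4.72] 0.015431183926399049 15.000260677188635 0.1054 119.83401629739667 [-0.02  0.77  1.5  -0.    0.88 -2.26]
```

>>> jog_arm:
  motion: [0, 0, 0, 0, 0, 0, 0.3, 0, 0, 0, 0, 0, 0, 0, 0, 0, 0, 0, 0, 0, 0, 0, 0, -0.5, 0, 0, 0, 0, 0, 0, -0.8, 0, 0, 0, 0, 0, 0, -0.8, 0, 0, 1, 0, 0, 0, -0.7, 0, 0, 1, 0, 0, 0, 0, 0, 0, 1, 0, 0, 0, 0, 0, 0, 1, 0, 0, 0, 0, 0, 0, 1, 0, 0, 0, 0, 0, 0, 1, 0, 0, 0, 0, 0, 0, 1, 0]

```text
time: 47.85
position: [0.6393, 0.0958, 0.1759]
tool_rot: [-0.089, 0.996, -0.0, 0.001]
ft_force: [-0.1, -0.1, -0.3]
grip_width: 0.0435
grip_force: 0.0
```

>>> jog_arm:
  motion: [0, 0, 0, 0, 0, 1, 0, 0, 0, 0, 0, 0, 1, 0, 0, 0, 0, 0, 0, 1, 0, 0, 0, 0, 0, 0, 1, 0, 0, 0, 0, 0, 0, 1, 0, 0, 0, 0, 0, 0, 1, 0, 0, 0, 0, 0, 0, 1, 0, 0, 0, 0, 0, 0, 1, 0, 0, 0, 0, 0, 0, 1, 0, 0, 0, 0, 0, 0, 1, 0, 0, 0, 0, 0, 0, 1, 0, 0, 0, 0, 0, 0, 1, 0]

```text
time: 49.35
position: [0.6393, 0.0958, 0.1759]
tool_rot: [0.323, 0.946, 0.0, 0.001]
ft_force: [0.0, 0.0, -0.5]
grip_width: 0.0436
grip_force: 0.0
```

>>> jog_arm:
  motion: [0, 0, 0, 0, 0, 1, 0, 0, 0, 0, 0, 0, 1, 0, 0, 0, 0, 0, 0, 1, 0, 0, 0, 0, 0, 0, 1, 0, 0, 0, 0, 0, 0, 1, 0, 0, 0, 0, 0, 0, 1, 0, 0, 0, 0, 0, 0, 1, 0, 0, 0, 0, 0, 0, 1, 0, 0, 0, 0, 0, 0, 1, 0, 0, 0, 0, 0, 0, 1, 0, 0, 0, 0, 0, 0, 1, 0, 0, 0, 0, 0, 0, 1, 0]

```text
time: 50.85
position: [0.6393, 0.0958, 0.1759]
tool_rot: [0.68, 0.733, 0.001, 0.001]
ft_force: [-0.4, 0.0, 1.0]
grip_width: 0.0435
grip_force: 0.0
```

>>> jog_arm:
  motion: [0, 0, 0, 0, 0, 1, 0, 0, 0, 0, 0, 0, 1, 0, 0, 0, 0, 0, 0, 0.7, 0, 0, 0, 0, 0, 0, 0, 0]

```text
time: 51.35
position: [0.6393, 0.0958, 0.1756]
tool_rot: [0.745, 0.667, 0.001, 0.001]
ft_force: [1.0, -0.2, -0.8]
grip_width: 0.0436
grip_force: 0.0
```

```bash
python3 - <<'E'
from h import *
o=robot.get_obs();print(o['position'].round(4),o['ft_force'].round(2),o['q'].round(2));print([v.round(3) for v in togo([.4997,-.309,.175],np.radians(-6.3))])
E
```

```text
[0.6393 0.0958 0.1756] [ 0.98 -0.16 -0.84] [-0.02  0.62  1.43  0.    1.09  0.09]
[array([-1.0444e+01, -2.3450e+00,  1.0000e-02]), array([ 0.023, -0.003, -0.019])]
```

>>> jog_arm:
  motion: [-0.5, -0.11, 0, 0, 0, 0, 0, -1, -0.225, 0, 0, 0, 0, 0, -1, -0.225, 0, 0, 0, 0, 0, -1, -0.225, 0, 0, 0, 0, 0, -1, -0.225, 0, 0, 0, 0, 0, -1, -0.225, 0, 0, 0, 0, 0, -1, -0.225, 0, 0, 0, 0, 0, -1, -0.225, 0, 0, 0, 0, 0, -1, -0.225, 0, 0, 0, 0, 0, -1, -0.225, 0, 0, 0, 0, 0, -0.6, -0.135, 0, 0, 0, 0, 0, -0.3, -0.07, 0, 0, 0, 0, 0]

```text
time: 52.85
position: [0.4981, -0.3092, 0.1746]
tool_rot: [0.746, 0.666, -0.0, 0.0]
ft_force: [1.4, -0.0, 0.2]
grip_width: 0.0435
grip_force: 0.0
```

>>> jog_arm:
  motion: [0, 0, 0, 0, 0, 0, 0, 0, 0, 0, 0, 0, 0, 0]

```text
time: 53.1
position: [0.4994, -0.3063, 0.1743]
tool_rot: [0.745, 0.667, 0.0, -0.0]
ft_force: [-0.5, -0.9, -0.2]
grip_width: 0.0434
grip_force: 0.0
```

```bash
python3 - <<'E'
from h import *
o=robot.get_obs();print(o['position'].round(4),o['grip_width']);print([v.round(3) for v in togo([.4999,-.309,.074],np.radians(-6.3))])
E
```

```text
[ 0.4994 -0.3063  0.1743] 0.043422432713392786
[array([-0.067,  0.02 ,  2.509]), array([-0.006, -0.009, -0.017])]
```

>>> jog_arm:
  motion: [-0.06, 0.02, 0.5, 0, 0, 0, 0, 0, 0, 0.8, 0, 0, 0, 0, 0, 0, 0.8, 0, 0, 0, 0, 0, 0, 0.41, 0, 0, 0, 0, 0, 0, 0, 0, 0, 0, 0.3, 0, 0, 0, 0, 0, 0, 1, 0, 0, 0, 0, 0, 0, 1, 0, 0, 0, 0, 0, 0, 1, 0, 0, 0, 0, 0, 0, 1]
  grip_force: 30

```text
time: 54.22
position: [0.5006, -0.3102, 0.075]
tool_rot: [0.746, 0.666, 0.0, 0.001]
ft_force: [-0.3, 0.8, 5.3]
grip_width: 0.0158
grip_force: 30.0
```

>>> jog_arm:
  motion: [0, 0, -0.4, 0, 0, 0, 1, 0, 0, -0.8, 0, 0, 0, 1, 0, 0, -0.85, 0, 0, 0, 1, 0, 0, -0.85, 0, 0, 0, 1, 0, 0, -0.1, 0, 0, -0.7, 1, 0, 0, 0, 0, 0, -1, 1, 0, 0, 0, 0, 0, -1, 1, 0, 0, 0, 0, 0, -1, 1, 0, 0, 0, 0, 0, 0, 1]

```text
time: 55.35
position: [0.4998, -0.3096, 0.1944]
tool_rot: [0.654, 0.757, -0.0, -0.0]
ft_force: [0.5, 0.1, -1.1]
grip_width: 0.0156
grip_force: 30.0
```

>>> jog_arm:
  motion: [0.5, 0.02, 0, 0, 0, 0, 1, 0.95, 0.04, 0, 0, 0, 0, 1, 1, 0.05, 0, 0, 0, 0, 1, 1, 0.05, 0, 0, 0, 0, 1, 1, 0.05, 0, 0, 0, 0, 1, 1, 0.05, 0, 0, 0, 0, 1, 1, 0.05, 0, 0, 0, 0, 1, 0.45, 0.02, 0, 0, 0, 0, 1, 0, 0, 0, 0, 0, 0, 1]

```text
time: 56.48
position: [0.4723, -0.0335, 0.1941]
tool_rot: [0.653, 0.758, -0.0, -0.0]
ft_force: [0.7, 0.6, -0.8]
grip_width: 0.0157
grip_force: 30.0
```

```bash
python3 - <<'E'
from h import *
o=robot.get_obs();C=cam('wrist',o);im=robot.camera('wrist');np.save('o5.npy',o,allow_pickle=True);cv2.imwrite('pics/w4.png',im)
print(o['position'].round(4),o['grip_width']);print([v.round(3) for v in togo([.4721,.0165,.136],np.radians(8.5))])
u=proj(C,[[.4721,.0165,.068]])[0];print(u);u=u.astype(int)
cv2.imwrite('pics/c4.png',cv2.resize(im[u[1]-50:u[1]+50,u[0]-50:u[0]+50],(600,600),interpolation=cv2.INTER_NEAREST))
E
```

```text
[ 0.4723 -0.0335  0.1941] 0.0157419445853239
[array([1.271, 0.165, 1.453]), array([ 0.008,  0.013, -0.011])]
[263.26844257 131.46042414]
```

View pics/c4.png

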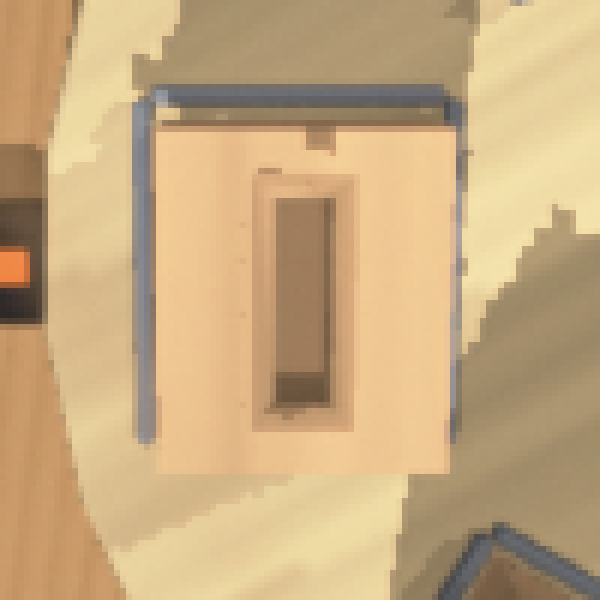

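Holder 3's slot is at the front place (crop (304,303)), within a millimetre. I go on to probe it.

>>> jog_arm:
  motion: [0.4, 0.06, 0, 0, 0, 0, 1, 0.6, 0.09, 0, 0, 0, 0, 1, 0.27, 0.03, 0.2, 0, 0, 0, 1, 0, 0, 0.6, 0, 0, 0, 1, 0, 0, 0.6, 0, 0, 0, 1, 0, 0, 0, 0, 0, 0, 1, 0, 0, 0, 0, 0, 0, 1]

```text
time: 57.4
position: [0.473, 0.0163, 0.1382]
tool_rot: [0.654, 0.757, 0.0, 0.0]
ft_force: [0.8, 0.7, -1.1]
grip_width: 0.0159
grip_force: 30.0
```

>>> jog_arm:
  motion: [0, 0, 0.07, 0, 0, 0, 1, 0, 0, 0.07, 0, 0, 0, 1, 0, 0, 0.07, 0, 0, 0, 1, 0, 0, 0.07, 0, 0, 0, 1, 0, 0, 0.07, 0, 0, 0, 1, 0, 0, 0, 0, 0, 0, 1, 0, 0, 0, 0, 0, 0, 1]

```text
time: 58.28
position: [0.4726, 0.0166, 0.1239]
tool_rot: [0.654, 0.757, 0.0, 0.0]
ft_force: [-0.4, -0.5, -1.4]
grip_width: 0.0158
grip_force: 30.0
```

>>> jog_arm:
  motion: [0, 0, 0.04, 0, 0, 0, 1, 0, 0, 0.03, 0, 0, 0, 1, 0, 0, 0, 0, 0, 0, 1]

```text
time: 58.65
position: [0.4724, 0.0166, 0.1211]
tool_rot: [0.653, 0.757, -0.0, -0.0]
ft_force: [-0.2, 0.2, -0.2]
grip_width: 0.016
grip_force: 30.0
```

>>> jog_arm:
  motion: [0, 0, 0.03, 0, 0, 0, 1, 0, 0, 0.02, 0, 0, 0, 1, 0, 0, 0, 0, 0, 0, 1]

```text
time: 59.02
position: [0.4725, 0.0166, 0.1191]
tool_rot: [0.653, 0.757, -0.0, -0.0]
ft_force: [0.7, -1.2, -0.8]
grip_width: 0.0159
grip_force: 30.0
```

>>> jog_arm:
  motion: [0, 0, 0.02, 0, 0, 0, 1, 0, 0, 0.02, 0, 0, 0, 1, 0, 0, 0, 0, 0, 0, 1]

```text
time: 59.4
position: [0.4725, 0.0166, 0.1175]
tool_rot: [0.653, 0.757, -0.0, -0.0]
ft_force: [0.6, 0.4, -0.6]
grip_width: 0.0158
grip_force: 30.0
```

>>> jog_arm:
  motion: [0, 0, 0.02, 0, 0, 0, 1, 0, 0, 0.02, 0, 0, 0, 1, 0, 0, 0, 0, 0, 0, 1]

```text
time: 59.78
position: [0.4725, 0.0166, 0.1159]
tool_rot: [0.654, 0.757, -0.0, -0.0]
ft_force: [0.3, -0.2, -0.8]
grip_width: 0.0158
grip_force: 30.0
```

>>> jog_arm:
  motion: [0, 0, 0.03, 0, 0, 0, 1, 0, 0, 0.03, 0, 0, 0, 1, 0, 0, 0, 0, 0, 0, 1]

```text
time: 60.15
position: [0.4725, 0.0166, 0.1134]
tool_rot: [0.654, 0.757, -0.0, -0.0]
ft_force: [-0.3, -0.5, -0.8]
grip_width: 0.016
grip_force: 30.0
```

>>> jog_arm:
  motion: [0, 0, 0.04, 0, 0, 0, 1, 0, 0, 0.04, 0, 0, 0, 1, 0, 0, 0, 0, 0, 0, 1]

```text
time: 60.52
position: [0.4724, 0.0166, 0.1102]
tool_rot: [0.653, 0.757, -0.0, -0.0]
ft_force: [0.3, -0.2, -1.3]
grip_width: 0.0159
grip_force: 30.0
```

>>> jog_arm:
  motion: [0, 0, 0.05, 0, 0, 0, 1, 0, 0, 0.05, 0, 0, 0, 1, 0, 0, 0, 0, 0, 0, 1]

```text
time: 60.9
position: [0.4724, 0.0166, 0.1062]
tool_rot: [0.653, 0.757, -0.0, -0.0]
ft_force: [-0.6, 0.1, -0.2]
grip_width: 0.0156
grip_force: 30.0
```

>>> jog_arm:
  motion: [0, 0, 0.05, 0, 0, 0, 1, 0, 0, 0.05, 0, 0, 0, 1, 0, 0, 0.03, 0, 0, 0, 1, 0, 0, 0, 0, 0, 0, 1, 0, 0, 0, 0, 0, 0, 1]

```text
time: 61.52
position: [0.4726, 0.0166, 0.1012]
tool_rot: [0.653, 0.757, 0.0, 0.0]
ft_force: [-0.4, 0.5, -0.7]
grip_width: 0.0155
grip_force: 30.0
```

```bash
python3 - <<'E'
from h import *
o=robot.get_obs();print(o['position'].round(4),o['ft_force'].round(2))
im=robot.camera('side');C=cam('side');u=proj(C,[[.472,.0165,.09]])[0].astype(int);print(u)
cv2.imwrite('pics/s2.png',cv2.resize(im[u[1]-60:u[1]+60,u[0]-70:u[0]+70],None,fx=5,fy=5,interpolation=cv2.INTER_CUBIC))
im=robot.camera('wrist');cv2.imwrite('pics/w5.png',im)
E
```

```text
[0.4726 0.0166 0.1012] [-0.38  0.52 -0.71]
[210 195]
```

View pics/s2.png

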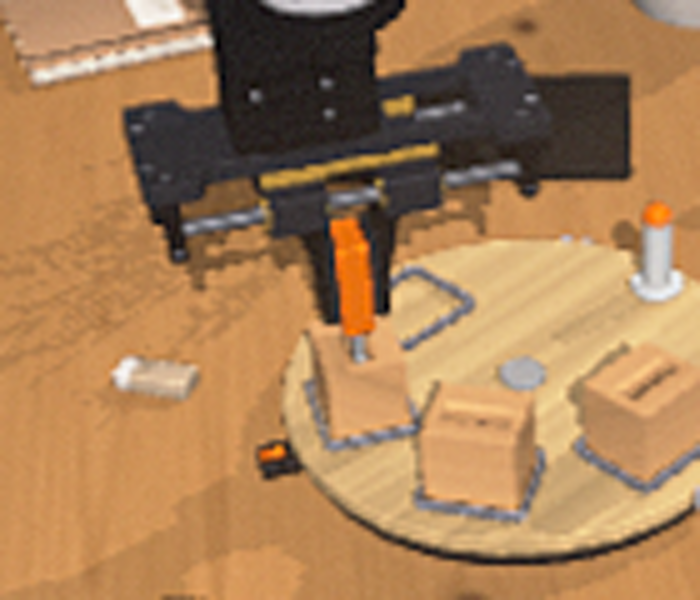

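The side view shows the blade sunk most of the way into holder 3, with about a centimetre of steel left between handle (355,330) and holder top. It goes in freely, so all three holders are good and nothing goes on the tray. Now I put the blade back in the rack.

>>> jog_arm:
  motion: [0, 0, 0.02, 0, 0, 0, 1, 0, 0, 0, 0, 0, 0, 1, 0, 0, -0.3, 0, 0, 0, 1, 0, 0, -0.6, 0, 0, 0, 1, 0, 0, -0.8, 0, 0, 0, 1, 0, 0, -0.7, 0, 0, 0, 1, 0, 0, 0, 0, 0, 0.7, 1, 0, 0, 0, 0, 0, 1, 1, 0, 0, 0, 0, 0, 1, 1, 0, 0, 0, 0, 0, 1, 1, 0, 0, 0, 0, 0, 0, 1]

```text
time: 63.0
position: [0.4725, 0.0166, 0.197]
tool_rot: [0.745, 0.667, 0.0, 0.0]
ft_force: [0.6, 0.6, -0.3]
grip_width: 0.0158
grip_force: 30.0
```

>>> jog_arm:
  motion: [-0.5, 0.1, 0, 0, 0, 0, 1, -1, 0.2, 0, 0, 0, 0, 1, -1, 0.2, 0, 0, 0, 0, 1, -1, 0.2, 0, 0, 0, 0, 1, -1, 0.2, 0, 0, 0, 0, 1, -1, 0.2, 0, 0, 0, 0, 1, -1, 0.2, 0, 0, 0, 0, 1, -1, 0.2, 0, 0, 0, 0, 1, -0.5, 0.1, 0, 0, 0, 0, 1, 0, 0, 0, 0, 0, 0, 1, 0, 0, 0, 0, 0, 0, 1]

```text
time: 64.38
position: [0.4999, -0.3067, 0.1961]
tool_rot: [0.745, 0.667, 0.0, -0.001]
ft_force: [-0.8, 0.5, -1.1]
grip_width: 0.0157
grip_force: 30.0
```

```bash
python3 - <<'E'
from h import *
o=robot.get_obs();print(o['position'].round(4),o['ft_force'].round(2));print([v.round(3) for v in togo([.4998,-.309,.076],np.radians(-6.3))])
E
```

```text
[ 0.4999 -0.3067  0.1961] [-0.78  0.55 -1.12]
[array([-0.063,  0.009,  3.003]), array([-0.022, -0.026, -0.014])]
```

>>> jog_arm:
  motion: [-0.02, 0, 0.4, 0, 0, 0, 1, 0, 0, 0.7, 0, 0, 0, 1, 0, 0, 0.55, 0, 0, 0, 1, 0, 0, 0.15, 0, 0, 0, 1, 0, 0, 0.2, 0, 0, 0, 1, 0, 0, 0, 0, 0, 0, 1, 0, 0, 0.25, 0, 0, 0, 1, 0, 0, 0.25, 0, 0, 0, 1, 0, 0, 0.25, 0, 0, 0, 1, 0, 0, 0.2, 0, 0, 0, 1, 0, 0, 0.05, 0, 0, 0, 1, 0, 0, 0, 0, 0, 0, 1]

```text
time: 65.88
position: [0.5003, -0.3094, 0.0762]
tool_rot: [0.746, 0.666, 0.0, -0.0]
ft_force: [1.0, -0.1, -2.0]
grip_width: 0.016
grip_force: 30.0
```

>>> jog_arm:
  motion: [0, 0, 0, 0, 0, 0, 1]

```text
time: 66.0
position: [0.5005, -0.3096, 0.0766]
tool_rot: [0.746, 0.666, 0.0, 0.0]
ft_force: [-0.4, -0.0, -0.2]
grip_width: 0.016
grip_force: 30.0
```

>>> jog_arm:
  motion: [0, 0, 0.03, 0, 0, 0, 1, 0, 0, 0, 0, 0, 0, 0.3, 0, 0, 0, 0, 0, 0, 0, 0, 0, 0, 0, 0, 0, 0, 0, 0, -0.3, 0, 0, 0, 0, 0, 0, -0.6, 0, 0, 0, 0, 0, 0, -0.8, 0, 0, 0, 0, 0, 0, -0.8, 0, 0, 0, 0, 0, 0, 0, 0, 0, -0.7, 0, 0, 0, 0, 0, 0, -1, 0, 0, 0, 0, 0, 0, -1, 0, 0, 0, 0, 0, 0, -1, 0]

```text
time: 67.5
position: [0.5004, -0.3094, 0.1761]
tool_rot: [0.653, 0.758, -0.0, 0.0]
ft_force: [0.0, -0.6, 0.8]
grip_width: 0.0435
grip_force: 0.0
```

>>> jog_arm:
  motion: [0, 0, 0, 0, 0, -1, 0, 0, 0, 0, 0, 0, -1, 0, 0, 0, 0, 0, 0, -1, 0, 0, 0, 0, 0, 0, -1, 0, 0, 0, 0, 0, 0, -1, 0, 0, 0, 0, 0, 0, -1, 0, 0, 0, 0, 0, 0, -1, 0, 0, 0, 0, 0, 0, -1, 0, 0, 0, 0, 0, 0, -1, 0, 0, 0, 0, 0, 0, -1, 0, 0, 0, 0, 0, 0, -1, 0, 0, 0, 0, 0, 0, -1, 0]

```text
time: 69.0
position: [0.5004, -0.3094, 0.1761]
tool_rot: [0.288, 0.958, -0.0, 0.0]
ft_force: [0.7, 0.3, -0.8]
grip_width: 0.0433
grip_force: 0.0
```

```bash
python3 - <<'E'
from h import *
o=robot.get_obs();print(o['position'].round(4),o['ft_force'].round(2),o['q'].round(2));print([v.round(3) for v in togo([.6384,.0955,.17])])
E
```

```text
[ 0.5004 -0.3094  0.1761] [ 0.66  0.29 -0.75] [-0.74  0.55  1.58  0.    1.01 -1.73]
[array([ 2.706, 10.346,  0.148]), array([0., 0., 0.])]
```

>>> jog_arm:
  motion: [0.12, 0.47, 0, 0, 0, 0, 0, 0.25, 0.96, 0, 0, 0, 0, 0, 0.25, 0.96, 0, 0, 0, 0, 0, 0.25, 0.96, 0, 0, 0, 0, 0, 0.25, 0.96, 0, 0, 0, 0, 0, 0.25, 0.96, 0, 0, 0, 0, 0, 0.25, 0.96, 0, 0, 0, 0, 0, 0.25, 0.96, 0, 0, 0, 0, 0, 0.25, 0.96, 0, 0, 0, 0, 0, 0.25, 0.96, 0, 0, 0, 0, 0, 0.25, 0.9, 0, 0, 0, 0, 0, 0.09, 0.34, 0.15, 0, 0, 0, 0]

```text
time: 70.5
position: [0.6394, 0.0987, 0.1698]
tool_rot: [0.288, 0.958, 0.0, 0.001]
ft_force: [0.6, -0.9, 0.3]
grip_width: 0.0435
grip_force: 0.0
```

>>> jog_arm:
  motion: [0, 0, 0, 0, 0, -1, 0, 0, 0, 0, 0, 0, -1, 0, 0, 0, 0, 0, 0, -1, 0, 0, 0, 0, 0, 0, -1, 0, 0, 0, 0, 0, 0, -1, 0, 0, 0, 0, 0, 0, -1, 0, 0, 0, 0, 0, 0, -1, 0, 0, 0, 0, 0, 0, -1, 0, 0, 0, 0, 0, 0, -1, 0, 0, 0, 0, 0, 0, -1, 0, 0, 0, 0, 0, 0, -1, 0, 0, 0, 0, 0, 0, -1, 0]

```text
time: 72.0
position: [0.6384, 0.0951, 0.1688]
tool_rot: [-0.126, 0.992, -0.0, -0.001]
ft_force: [-0.6, 0.2, 0.6]
grip_width: 0.0436
grip_force: 0.0
```

>>> jog_arm:
  motion: [0, 0, 0, 0, 0, -1, 0, 0, 0, 0, 0, 0, -1, 0, 0, 0, 0, 0, 0, -1, 0, 0, 0, 0, 0, 0, -1, 0, 0, 0, 0, 0, 0, -1, 0, 0, 0, 0, 0, 0, -1, 0, 0, 0, 0, 0, 0, 0, 0]

```text
time: 72.88
position: [0.6385, 0.0952, 0.1689]
tool_rot: [-0.328, 0.945, 0.0, -0.001]
ft_force: [-0.4, -0.4, -0.8]
grip_width: 0.0433
grip_force: 0.0
```

```bash
python3 - <<'E'
from h import *
o=robot.get_obs();print(o['position'].round(4),o['ft_force'].round(2),o['q'].round(2));print([v.round(3) for v in togo([.6384,.0955,.063],np.radians(128.6))])
im=robot.camera('top');cv2.imwrite('pics/t3.png',im)
im=robot.camera('side');cv2.imwrite('pics/s3.png',cv2.resize(im[120:360,140:400],None,fx=2.4,fy=2.4,interpolation=cv2.INTER_CUBIC))
E
```

```text
[0.6385 0.0952 0.1689] [-0.4  -0.44 -0.84] [-0.02  0.63  1.44 -0.    1.08 -2.26]
[array([-0.004,  0.007,  2.648]), array([ 0.008, -0.013, -0.078])]
```

View pics/s3.png

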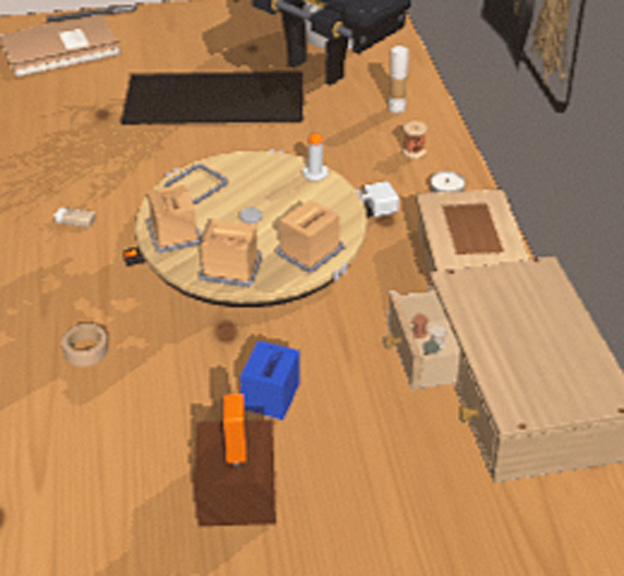

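The side view shows the blade seated upright in the rack (235,430) and the holders in their nests, with bystanders untouched. Now I turn the rotor back by 120°.

>>> jog_arm:
  motion: [0, 0, 0.5, 0, 0, 0, 0, 0, 0, 0.8, 0, 0, 0, 0, 0, 0, 0.8, 0, 0, 0, 0, 0, 0, 0.55, 0, 0, 0, 0, 0, 0, 0, 0, 0, 0, 0.5, 0, 0, 0, 0, 0, 0, 1, 0, 0, 0, 0, 0, 0, 1, 0, 0, 0, 0, 0, 0, 1]
  grip_force: 15

```text
time: 73.97
position: [0.6397, 0.096, 0.0645]
tool_rot: [-0.328, 0.945, 0.0, 0.001]
ft_force: [-0.1, 1.6, 2.6]
grip_width: 0.0156
grip_force: 15.0
```

>>> jog_arm:
  motion: [0.006, -0.183, 0, 0, 0, 1, 1, 0.006, -0.183, 0, 0, 0, 1, 1, 0.006, -0.183, 0, 0, 0, 1, 1, 0.006, -0.183, 0, 0, 0, 1, 1, 0.006, -0.183, 0, 0, 0, 1, 1, 0.006, -0.183, 0, 0, 0, 1, 1]

```text
time: 74.72
position: [0.6591, 0.0568, 0.0644]
tool_rot: [-0.124, 0.992, 0.0, 0.001]
ft_force: [-1.0, 2.4, 4.0]
grip_width: 0.0155
grip_force: 15.0
```

```bash
cat > post.py <<'E'
from h import *
o=robot.get_obs();p=o['position'];a=np.array([.556,.0297]);d=p[:2]-a
print(p.round(4),o['ft_force'].round(2),o['grip_width'],o['grip_force'],np.linalg.norm(d).round(4),np.degrees(np.arctan2(d[1],d[0]))+81.4,o['q'].round(2))
E
python3 post.py
```

```text
[0.6591 0.0568 0.0644] [-0.99  2.39  4.02] 0.0154871104976302 14.997603166848421 0.1066 96.15763559307949 [-0.08  0.78  1.46  0.    0.9  -1.9 ]
```

>>> jog_arm:
  motion: [0.006, -0.183, 0, 0, 0, 1, 1, 0.006, -0.183, 0, 0, 0, 1, 1, 0.006, -0.183, 0, 0, 0, 1, 1, 0.006, -0.183, 0, 0, 0, 1, 1, 0.006, -0.183, 0, 0, 0, 1, 1, 0.006, -0.183, 0, 0, 0, 1, 1, 0.006, -0.183, 0, 0, 0, 1, 1, 0.006, -0.183, 0, 0, 0, 1, 1, 0.006, -0.183, 0, 0, 0, 1, 1, 0.006, -0.183, 0, 0, 0, 1, 1, 0.006, -0.183, 0, 0, 0, 1, 1, 0.006, -0.183, 0, 0, 0, 1, 1]

```text
time: 76.22
position: [0.6461, -0.0275, 0.0644]
tool_rot: [0.291, 0.957, 0.001, 0.002]
ft_force: [2.4, 1.2, 1.6]
grip_width: 0.0151
grip_force: 15.0
```

>>> jog_arm:
  motion: [0.006, -0.183, 0, 0, 0, 1, 1, 0.006, -0.183, 0, 0, 0, 1, 1, 0.006, -0.183, 0, 0, 0, 1, 1, 0.006, -0.183, 0, 0, 0, 1, 1, 0.006, -0.183, 0, 0, 0, 1, 1, 0.006, -0.183, 0, 0, 0, 1, 1, 0.006, -0.183, 0, 0, 0, 1, 1, 0.006, -0.183, 0, 0, 0, 1, 1, 0.006, -0.183, 0, 0, 0, 1, 1, 0.006, -0.183, 0, 0, 0, 1, 1, 0, 0, 0, 0, 0, 0, 1]

```text
time: 77.6
position: [0.5888, -0.072, 0.0644]
tool_rot: [0.599, 0.801, 0.001, 0.003]
ft_force: [2.6, -2.7, 2.2]
grip_width: 0.0152
grip_force: 15.0
```

```bash
python3 post.py
```

```text
[ 0.5888 -0.072   0.0644] [ 2.59 -2.65  2.17] 0.015179940322569606 14.998302161693573 0.1068 9.268693490373579 [-0.31  0.72  1.64 -0.    0.78 -0.59]
```

>>> jog_arm:
  motion: [0.012, -0.183, 0, 0, 0, 1, 1, 0.012, -0.183, 0, 0, 0, 1, 1, 0, -0.045, 0, 0, 0, 0, 1, 0, 0, 0, 0, 0, 0, 1, 0, 0, 0, 0, 0, 0, 1]

```text
time: 78.22
position: [0.5731, -0.0752, 0.0644]
tool_rot: [0.653, 0.757, 0.0, 0.003]
ft_force: [1.7, -3.8, 3.2]
grip_width: 0.0154
grip_force: 15.0
```

```bash
python3 post.py
```

```text
[ 0.5731 -0.0752  0.0644] [ 1.71 -3.76  3.18] 0.015417953792953546 15.003071799874306 0.1063 0.6854376260807271 [-0.32  0.7   1.68 -0.    0.75 -0.47]
```

>>> jog_arm:
  motion: [0, 0, 0, 0, 0, 0, 0.4, 0, 0, 0, 0, 0, 0, 0, 0, 0, 0, 0, 0, 0, 0, 0, 0, 0, 0, 0, 0, 0, 0, 0, -0.4, 0, 0, 0, 0, 0, 0, -0.8, 0, 0, 0, 0, 0, 0, -0.9, 0, 0, 0, 0, 0, 0, -0.9, 0, 0, 0, 0, 0, 0, -0.9, 0, 0, 0, 0, 0, 0, 0, 0, 0, 0, 0, 0, 0, 0, 0, 0, 0, 0, 0]

```text
invalid input
```

```bash
python3 - <<'E'
from h import *
o=robot.get_obs();im=robot.camera('wrist');np.save('o6.npy',o,allow_pickle=True);cv2.imwrite('pics/w6.png',im)
s=robot.camera('side')
a=cv2.resize(im,(400,300));b=cv2.resize(s,(400,300));cv2.imwrite('pics/f1.png',cv2.resize(np.hstack([im[:300],s[90:390-6+6][:300][:294] if False else cv2.resize(s,(400,300))]),(800,263)))
C=cam('wrist',o);print(o['position'].round(3),proj(C,[[.472,.0165,.068],[.5717,-.074,.073]])*800/912)
E
```

```text
[ 0.573 -0.075  0.064] [[ 29.98452091  22.47095287]
 [220.51477023 234.82265546]]
```

View pics/f1.png

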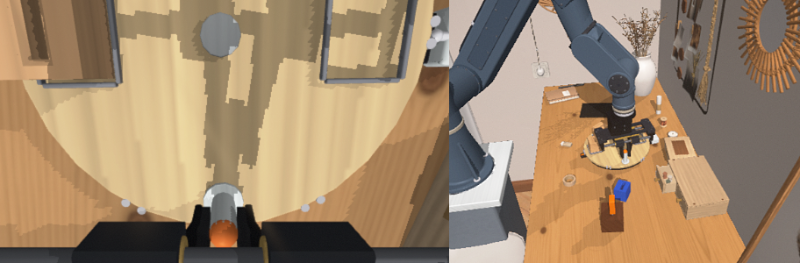

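The jog was refused because a number was missing, so the post at (222,232) is still gripped. I release it with a corrected list.

>>> jog_arm:
  motion: [0, 0, 0, 0, 0, 0, 0.4, 0, 0, 0, 0, 0, 0, 0, 0, 0, 0, 0, 0, 0, 0, 0, 0, -0.4, 0, 0, 0, 0, 0, 0, -0.8, 0, 0, 0, 0, 0, 0, -0.9, 0, 0, 0, 0, 0, 0, -0.9, 0, 0, 0, 0, -0.5, 0, -0.5, 0, 0, 0, 0, -1, 0, 0, 0, 0, 0, 0, -1, 0, 0, 0, 0, 0, 0, 0, 0, 0, 0, 0, 0, 0]

```text
time: 79.7
position: [0.586, -0.1753, 0.2044]
tool_rot: [0.655, 0.756, 0.0, 0.001]
ft_force: [-0.2, -0.2, -0.2]
grip_width: 0.0434
grip_force: 0.0
```

```bash
python3 - <<'E'
from h import *
o=robot.get_obs();im=robot.camera('wrist');np.save('o6.npy',o,allow_pickle=True);cv2.imwrite('pics/w6.png',im)
s=robot.camera('side')
f=np.vstack([cv2.resize(im[:270],(560,295)),cv2.resize(s[100:360,100:440],(400,305)) if False else cv2.copyMakeBorder(cv2.resize(s[110:370,110:420],(363,305)),0,0,0,197,cv2.BORDER_CONSTANT)])
cv2.imwrite('pics/f2.png',f)
C=cam('wrist',o);print(o['position'].round(3),o['grip_width'],proj(C,[[.472,.0165,.068],[.5717,-.074,.073],[.64,.0426,.03]])*560/512)
E
```

```text
[ 0.586 -0.175  0.204] 0.04336370778818685 [[ 144.38752799 -106.02202867]
 [ 278.2603113    67.48750689]
 [ 392.67442669  -81.5179795 ]]
```

View pics/f2.png

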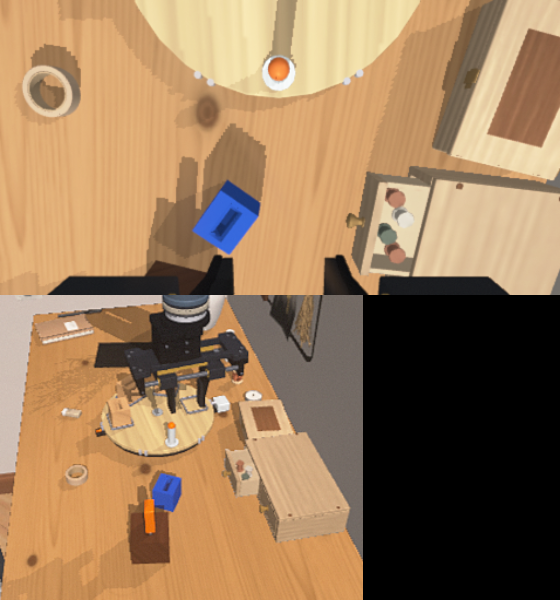

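The post ball is at (278,69) against an expected (278,67) for rotor angle 0, so nest 1 is back at the front. The blade stands in the rack and the gripper touches nothing.

```bash
python3 -c "
from rig import robot
print(robot.hand_in())"
```

```text
the job is handed in; nothing more can be done
None
```

I handed the job in: holders 1, 2 and 3 all let the blade down about 31–32 mm with no jam, so they stay in their nests and the tray is empty; nest 4 was empty, nest 1 is back at the front and the blade is in its rack.

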